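# Snap the control board onto its standoffs

### The job

Take the brown circuit board from its foam pad by its heatsink, lay it over the four snap standoffs in the open metal housing, and press it down beside each hole in turn until all four standoffs have clicked through and the board is fully home on all four seats. Press gently, just hard enough for each click and never with more than 30 N, keep the board roughly level all the while, and leave the other things on the bench where they are.

Things in the scene. Friction and masses are not known exactly. Their poses are not given: they have to be found in the camera images.
- chassis (a joint): How far the open dark sheet-metal housing bottom (180 along x, 240 along y, 28 mm high, walls 3 mm) has sunk on its four soft sponge blocks: 0 empty, growing downward; it gives several mm under a press. Fixed otherwise; x to its far side, y to its left; underside 20 mm above the table. Four white snap standoffs inside it at (x, y) = (-44, 66), (-44, -66), (44, 50), (44, -50) mm of its centre.
- board: Brown circuit board, 120 (x) x 170 (y) x 4 mm, 0.2-0.33 kg, lying face up on a grey foam pad 6 mm thick. Origin: centre of its underside; z up; x, y as the chassis when fitted. Four square 11 mm holes at the same (x, y) as the standoffs: 132 mm apart near (-x), 100 mm far (+x), so it fits one way round. Black capacitors 14 mm high by the left and right edges (x -14 to 20, |y| > 68 mm).
- heatsink (a point): Point inside the finned aluminium heatsink fixed at the board's centre (60 along x, 40 along y, 36 mm high on the board's top): x = y = 0, 28 mm above the board's underside, 12 mm below the heatsink's top; axes as the board's. Hold it by its two flat sides, 40 mm apart along y.
- hole1 (a point): Centre of the board's near left hole, at the board's underside. Press on the bare board 20 mm inward of a hole along y: a flat patch 28 (y) x 30 mm (x) is free there.
- seat1 (a point): Centre of the near left standoff's seat (its shoulder, 42 mm above the table); takes hole1. Column 17 mm across; from its seat rises a pin 9.2 mm across, tapering from 14 mm up to a 3 mm nose 23 mm up. Sprung barbs on its +y and -y sides reach 15 mm overall.
- hole2 (a point): Centre of the board's near right hole, at the board's underside. At the middle of this near edge is a white connector, 30 mm along y, 12 along x, 11 high.
- seat2 (a point): Centre of the near right standoff's seat (its shoulder, 42 mm above the table); takes hole2. A board laid over the pins rests on the barbs, some 10 mm above the seats.
- hole3 (a point): Centre of the board's far left hole, at the board's underside. At the middle of this far edge is a grey terminal block, 26 mm along y, 13 along x, 12 high.
- seat3 (a point): Centre of the far left standoff's seat (its shoulder, 42 mm above the table); takes hole3. Pressed down some 8 mm, a hole drives its barbs in with rising force, then the barbs snap out over the board, which drops the last 2 mm to the seat.
- hole4 (a point): Centre of the board's far right hole, at the board's underside.
- seat4 (a point): Centre of the far right standoff's seat (its shoulder, 42 mm above the table); takes hole4. One standoff takes a push of 12 to 20 N beside its hole to click; two may go together; all four at once would need 40 N. The standoffs bear 34 N in all, with the board's weight.
- solder_reel: Bystander, to be left alone: grey solder reel, 60 mm across, 40 high. Origin at its underside.
- phone: Bystander, to be left alone: phone lying flat, 145 x 70 x 8 mm. Origin at its underside.
- flux: Bystander, to be left alone: small clear bottle with a red cap, 40 mm across, 75 high. Origin at its underside.
- screwdriver: Bystander, to be left alone: screwdriver lying on the table. Origin at its underside.
- screw_tray: Bystander, to be left alone: small steel screw tray, 60 x 60 x 20 mm. Origin at its underside.
- cutters: Bystander, to be left alone: blue-handled side cutters lying on the table. Origin at its underside.
- cup: Bystander, to be left alone: white mug, 70 mm across, 85 high. Origin at its underside.
Not all that is in view belongs to the job. There is more than one size of the board; the job needs the larger.

How it is judged:
By the outcome, as a careful person would: the job done as asked, in the order asked, and still so for the second after the job is handed in, with the robot touching nothing.
It also fails if it takes over 67 s, if anything falls off the work surface, if the arm or the gripper's body presses on something with over 40 N, if the wrist force passes 120 N, or if a joint passes its speed limit or range.

### The arm

A 7-joint arm with a two-finger parallel gripper is mounted at the origin on the work surface. World frame = base frame: x ahead of the robot, y to its left, z up, the work surface at z = 0. Lengths are in m, angles in rad, forces in N, time in s.
With the tool pointing down it reaches from about 0.425 to 0.925 m from the base axis. Payload 6.8 kg.
Tool frame: the origin (TCP) lies at the very end of the fingers, on their centre line; the grasp point (between the pads) lies 19 mm behind it; y points along the fingers, x is the direction in which the jaws open and shut, and the axes are right-handed (so a half turn about y gives the same grasp; the last joint's range is limited). The gripper opens to 85 mm and grips with 20 to 120 N. Pads are 22 mm wide; open, the fingers measure 114 mm over their backs; the gripper's body (76 mm by 85 mm) begins 54 mm behind the grasp point. The pads swing forward as they close: fully open they stand 13 mm farther back than shut.
Start: joints at [-0.108, 0.477, 0.022, 1.555, -0.011, 1.109, -0.083], TCP at [0.675, 0, 0.231] pointing down, gripper open.
Joint ranges: [-2.96, 2.96], [-0.34, 2.1], [-1.41, 1.46], [0.24, 2.44], [-1.37, 4.51], [0.17, 1.92], [-2.96, 2.96]. Speed limits (rad/s): [2.39, 2.39, 3.14, 3.14, 3.14, 3.14, 3.14].

### API

Orientations are given as a rotation vector (axis times angle).
In Python, from bench import r, imaging gives the robot as it stands.
- The arm moves only by the shell command python3 -m jog 'ROWS' [FORCE]. ROWS is text: rows parted by semicolons, each of 7 numbers parted by spaces: the turn, a rotation vector about the tool's x, y, z in degrees, then the shift along the tool's x, y, z in mm, then the opening, from 0 (shut) to 1 (fully open). A call has exactly 5 rows; each row shifts and turns the commanded pose from where the row before left it, along the tool's axes as they then stand; what a row does not reach is not made up. A row lasts 1/12 s, in which the tool goes at most 41.7 mm and 7.16 degrees, less where a joint would pass 70% of its speed; a pose out of reach is approached as far as the arm can. A call with a gripper value outside its range is refused whole. The fingers move at their own pace and stop on an object; FORCE is the grip in N (left out, the last holds). Time passes only in rows, so rows that do not move let the fingers close, or fill a call up. It gives the time, the measured TCP pose, the force and the opening at its end, in the units of the state.
- r.get_obs(): the state, without advancing time (a new reading comes with each control period).
- imaging.grab_frame(name): name is "scene" or "side" or "wrist"; returns a dict with "color" (420x560x3 uint8, red, green, blue), "z_map" (420x560 float32, m along the optical axis (not along the pixel's ray), 0 where there is no reading), "fx", "fy", "cx", "cy" (pixels), "k1" (the pictures are not rectified: a ray, as slopes to the right and down, at radius r is drawn at 1 + k1 r^2 times it, then the intrinsics apply), "world_to_cam" (4x4, takes a point from world to camera coordinates); the wrist camera has in their place "hand_eye" (4x4, takes a point from camera to tool coordinates, whose origin is the TCP and whose axes are the tool frame's). Camera axes: x right, y up, looking along -z (the intrinsics and any distortion apply to the point x, -y, -z); pixel columns grow to the right and rows downward; lengths in m; the calibration is good to about 2 mm. A picture is of the moment at which its call begins: read the wrist's pose just before it.
- r.hand_in(): hands the job in, once; it reports no verdict.
The state is a dict: "clock": time; "joints": joint angles; "qvel": joint speeds; "tau": joint torques, N m; "tcp_pos": TCP position; "orientation": TCP orientation; "contact_force": force on the tool from outside, world axes, zero at the start; "moment": the same for the moment, N m; "grip_width": finger opening in m.
Only numpy, scipy, OpenCV 4.12 (cv2) and the standard library are available. Lean on these libraries where they do the work, as an engineer would, in place of code of your own. Each camera call takes 0.05 s, during which the arm holds its last target.

## Working session

There is one attempt and no reset: what is moved stays moved. The work goes in short steps, Python scripts to look and compute and a shell command to move; the robot and the scene stay as the last step left them, time stands still between calls to the robot, and variables do not carry over. Pictures are saved under pics/ and viewed, and the job is handed in when it is done.

```bash
ls; mkdir -p pics; python3 - <<'E'
from bench import r, imaging
import cv2
o=r.get_obs()
for k,v in o.items(): print(k,v)
for n in ["scene","side","wrist"]:
    f=imaging.grab_frame(n); cv2.imwrite(f"pics/{n}0.png",f["color"][:,:,::-1])
    print(n,{k:f[k] for k in f if k not in("color","z_map")})
print(r.get_obs()['clock'])
E
```

```text
pics
clock 0.0
joints [-0.10811748  0.47778889  0.02236069  1.55644369 -0.01148034  1.10928716
 -0.08310675]
qvel [ 7.54609044e-05  9.68984554e-04  1.37575479e-03 -7.90615794e-04
  2.88083096e-04  1.05949032e-04 -8.16685373e-04]
tau [-5.45967814e-04 -5.96443820e+01  1.60769675e+00 -2.81194621e+01
  1.24063640e-02  9.39900521e-03  2.20753498e-05]
tcp_pos [ 6.74417135e-01 -2.11746884e-05  2.30336920e-01]
orientation [-1.57095627e+00  1.38931638e-03  1.42476600e-03]
contact_force [ 0.93945167  0.27940492 -0.82905144]
moment [-0.01951287 -0.01029713  0.01158599]
grip_width 0.08534681288066376
scene {'fx': 431.75622329791315, 'fy': 431.75622329791315, 'cx': 284.4292454905165, 'cy': 209.8676901072752, 'k1': 0.010353057746398185, 'world_to_cam': array([[-0.31396347,  0.94922834, -0.01981137,  0.18597472],
       [-0.62233212, -0.18999209,  0.7593456 ,  0.28834561],
       [ 0.71702836,  0.25073603,  0.65038586, -1.66846236],
       [ 0.        ,  0.        ,  0.        ,  1.        ]])}
side {'fx': 439.92585981973514, 'fy': 439.92585981973514, 'cx': 281.1985219786325, 'cy': 206.2141482016309, 'k1': -0.07106109764047605, 'world_to_cam': array([[ 0.79940429, -0.60043183, -0.02084247, -0.4627436 ],
       [ 0.39737842,  0.5024067 ,  0.76790488, -0.25460835],
       [-0.45060313, -0.6221488 ,  0.64022472, -1.02302204],
       [ 0.        ,  0.        ,  0.        ,  1.        ]])}
wrist {'fx': 299.031561003379, 'fy': 299.031561003379, 'cx': 279.62612161444906, 'cy': 208.59546139971874, 'k1': 0.021052543573292348, 'hand_eye': array([[ 9.99999471e-01, -4.87795112e-04,  9.05092471e-04,
         9.94197792e-04],
       [ 1.00639321e-03,  2.84158013e-01, -9.58776935e-01,
        -1.41547504e-01],
       [ 2.10497424e-04,  9.58777339e-01,  2.84158354e-01,
         7.15387535e-02],
       [ 0.00000000e+00,  0.00000000e+00,  0.00000000e+00,
         1.00000000e+00]])}
0.15
```

View pics/scene0.png

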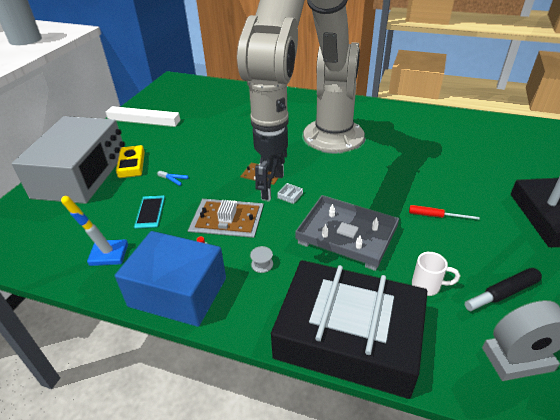

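View pics/side0.png

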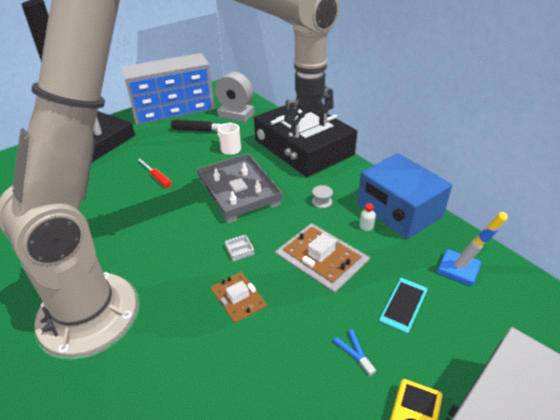

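View pics/wrist0.png

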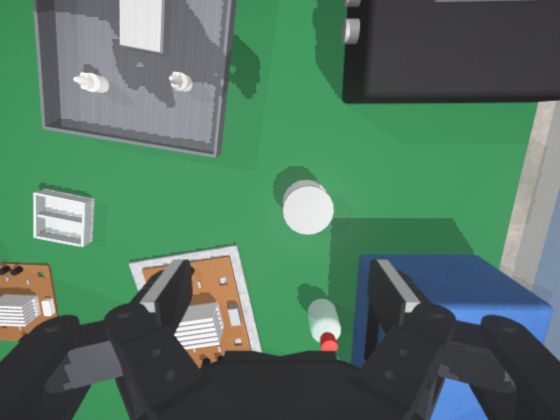

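```bash
cat > h.py <<'E'
import numpy as np, cv2
from scipy.spatial.transform import Rotation as R
from bench import r, imaging
def grab(n,save=None):
    o=r.get_obs(); f=imaging.grab_frame(n)
    if n=="wrist":
        T=np.eye(4);T[:3,:3]=R.from_rotvec(o["orientation"]).as_matrix();T[:3,3]=o["tcp_pos"]
        f["c2w"]=T@f["hand_eye"]
    else: f["c2w"]=np.linalg.inv(f["world_to_cam"])
    if save: cv2.imwrite(f"pics/{save}.png",f["color"][:,:,::-1])
    np.savez(f"/tmp/{save or n}.npz",**f)
    return f
def load(n): return dict(np.load(f"/tmp/{n}.npz"))
def K(f): return np.array([[f["fx"],0,f["cx"]],[0,f["fy"],f["cy"]],[0,0,1]],float), np.array([f["k1"],0,0,0],float)
def onplane(f,uv,z):
    k,d=K(f); p=cv2.undistortPoints(np.array(uv,float).reshape(-1,1,2),k,d)[:,0]
    ray=np.c_[p[:,0],-p[:,1],-np.ones(len(p))]@f["c2w"][:3,:3].T
    o=f["c2w"][:3,3]; return o+ray*((z-o[2])/ray[:,2:3])
def proj(f,P):
    P=np.atleast_2d(P); c=np.linalg.inv(f["c2w"]); q=P@c[:3,:3].T+c[:3,3]
    q=q*[1,-1,-1]; k,d=K(f)
    return cv2.projectPoints(q,np.zeros(3),np.zeros(3),k,d)[0][:,0]
def cloud(f):
    h,w=f["z_map"].shape; v,u=np.mgrid[:h,:w]; k,d=K(f)
    p=cv2.undistortPoints(np.stack([u,v],-1).reshape(-1,1,2).astype(float),k,d)[:,0]
    z=f["z_map"].reshape(-1,1); q=np.c_[p[:,0],-p[:,1],-np.ones(len(p))]*z
    W=q@f["c2w"][:3,:3].T+f["c2w"][:3,3]; W[z[:,0]==0]=np.nan
    return W.reshape(h,w,3)
def crop(f,x0,y0,x1,y1,s,name):
    c=cv2.resize(f["color"][y0:y1,x0:x1,::-1],None,fx=s,fy=s,interpolation=cv2.INTER_CUBIC)
    cv2.imwrite(f"pics/{name}.png",c)
E
python3 - <<'E'
from h import *
f=grab("wrist","w1")
for n,u,v,z in [("foam tl",130,263,.006),("foam tr",236,247,.006),("ch bl",43,127,.048),("ch br",217,156,.048),("pinA",77,79,.065),("pinB",171,77,.065)]:
    print(n,onplane(f,[[u,v]],z).round(4))
f=grab("side","s1"); crop(f,180,130,400,300,3.5,"s1c")
f=grab("scene","c1"); crop(f,170,170,420,280,3.2,"c1c")
print(r.get_obs()['clock'])
E
```

```text
foam tl [[ 0.4739 -0.1134  0.006 ]]
foam tr [[ 0.617  -0.0902  0.006 ]]
ch bl [[0.4303 0.0632 0.048 ]]
ch br [[0.6077 0.0343 0.048 ]]
pinA [[0.4846 0.1073 0.065 ]]
pinB [[0.5726 0.1098 0.065 ]]
0.3
```

View pics/s1c.png

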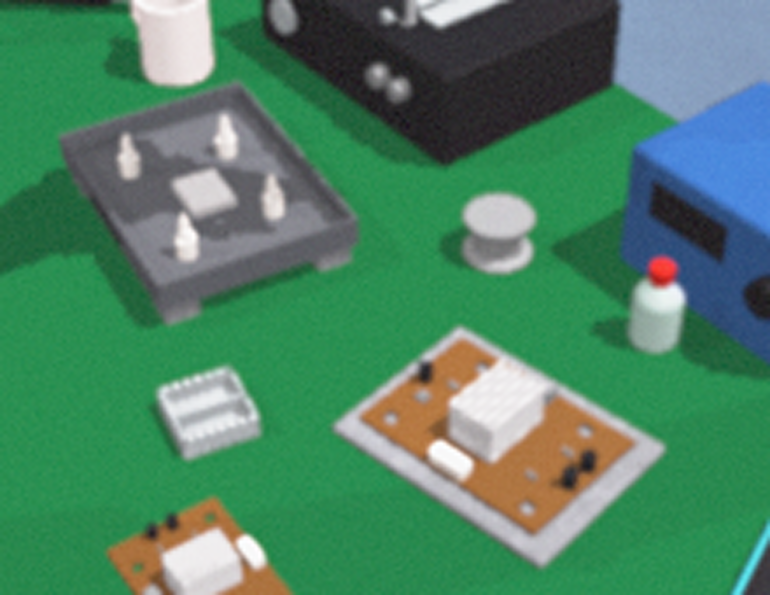

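View pics/c1c.png

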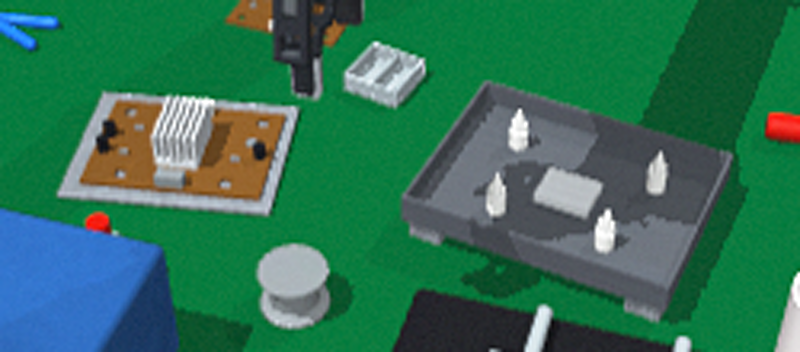

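```bash
python3 -m jog '0 0 0 -3 -6 -38 1;0 0 0 -3 -6 -38 1;0 0 0 -3 -6 -38 1;0 0 0 -3 -6 -38 1;0 -7 0 -3 -6 -38 1'
python3 -m jog '0 -7 0 0 0 0 1;0 -7 0 0 0 0 1;0 -7 0 0 0 0 1;0 -7 0 0 0 0 1;0 -7 0 0 0 0 1'
python3 -m jog '0 -7 0 0 0 0 1;0 -7 0 0 0 0 1;0 -7 0 0 0 0 1;0 -7 0 0 0 0 1;0 -7 0 0 0 0 1'
python3 -m jog '0 -7 0 0 0 0 1;0 -7 0 0 0 0 1;0 -7 0 0 0 0 1;0 0 0 0 0 0 1;0 0 0 0 0 0 1'
python3 - <<'E'
from h import *
f=grab("wrist","w2"); print(r.get_obs()["tcp_pos"],f["c2w"].round(3), r.get_obs()['joints'])
E
```

```text
clock: 0.72
tcp_pos: [0.6596, -0.1916, 0.2616]
orientation: [-1.569, -0.096, 0.096]
contact_force: [0.2, 0.8, -0.5]
grip_width: 0.0857
clock: 1.13
tcp_pos: [0.6599, -0.1901, 0.2612]
orientation: [-1.492, -0.578, 0.578]
contact_force: [-0.1, -0.6, -0.8]
grip_width: 0.0853
clock: 1.55
tcp_pos: [0.6599, -0.1901, 0.2612]
orientation: [-1.306, -1.045, 1.045]
contact_force: [1.0, -0.1, -0.2]
grip_width: 0.0855
clock: 1.97
tcp_pos: [0.6599, -0.1902, 0.2612]
orientation: [-1.142, -1.309, 1.308]
contact_force: [-0.2, -0.8, 0.1]
grip_width: 0.0855
[ 0.65991638 -0.19013089  0.2611896 ] [[-0.136 -0.95  -0.281  0.589]
 [ 0.991 -0.13  -0.04  -0.201]
 [ 0.001 -0.284  0.959  0.403]
 [ 0.     0.     0.     1.   ]] [ 0.38315196  0.49113904 -0.28299527  1.47348438  0.14179523  1.1972727
  1.78640013]
```

View pics/w2.png

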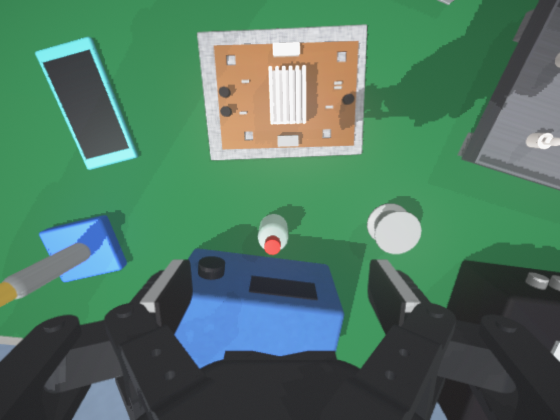

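```bash
python3 - <<'E'
from h import *
f=load("w2"); crop(f,195,20,375,165,4,"w2c")
E
```

```text
(no output)
```

View pics/w2c.png

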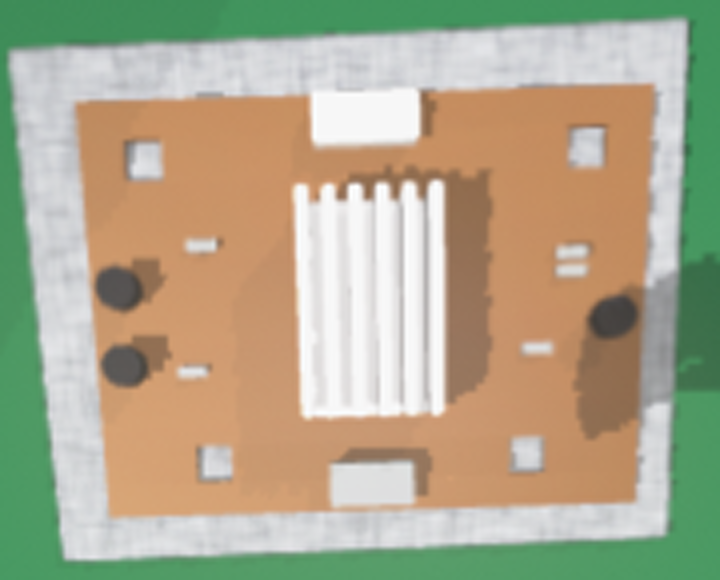

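```bash
cat >> h.py <<'E'
def fit(L,W):
    L=np.array(L)[:,:2];W=np.array(W)[:,:2]; lc=L.mean(0);wc=W.mean(0);a=L-lc;b=W-wc
    th=np.arctan2((a[:,0]*b[:,1]-a[:,1]*b[:,0]).sum(),(a*b).sum())
    c,s=np.cos(th),np.sin(th);Rm=np.array([[c,-s],[s,c]]); t=wc-Rm@lc
    return t,th,(W-(L@Rm.T+t))
E
python3 - <<'E'
from h import *
f=load("w2")
px=lambda a:(np.array(a)+.5)/4-.5+[195,20]
C=px([(77,102),(654,84),(110,517),(637,500)]); LC=np.array([(-60,-85),(-60,85),(60,-85),(60,85)])/1e3
H=px([(144,160),(588,147),(215,463),(527,455)]); LH=np.array([(-44,-66),(-44,66),(44,-50),(44,50)])/1e3
S=px([(295,182),(445,180),(303,417),(443,414)]); LS=np.array([(-30,-20),(-30,20),(30,-20),(30,20)])/1e3
for n,L,P,z in(("C",LC,C,.010),("H",LH,H,.009),("S",LS,S,.046)):
    t,th,e=fit(L,onplane(f,P,z)); print(n,t.round(4),np.degrees(th).round(2),(e*1e3).round(1).tolist())
W=cloud(f); 
print("foam z",np.nanmedian(W[28:34,210:360,2]),"board",np.nanmedian(W[120:128,260:310,2]),"hs",np.nanpercentile(W[65:125,268:306,2],95), "table",np.nanmedian(W[180:200,120:200,2]))
E
```

```text
C [ 0.5618 -0.1952] 9.45 [[0.3, 0.8], [0.7, -0.5], [-0.3, 0.0], [-0.7, -0.3]]
H [ 0.5619 -0.1954] 9.25 [[0.1, 0.0], [0.0, 0.0], [-0.1, 0.2], [0.0, -0.2]]
S [ 0.5616 -0.1954] 8.93 [[-0.5, -0.5], [-0.3, 0.2], [0.5, 0.1], [0.4, 0.2]]
foam z 0.004739509938613717 board 0.009445136736238036 hs 0.04597735608983056 table -0.001265123604747842
```

```bash
python3 -m jog '0 0 0 37 -3 -4 1;0 0 0 37 -3 -4 1;0 0 0 37 -3 -4 1;0 0 0 37 -3 -4 1;0 0 0 37 -3 -4 1'
python3 -m jog '0 0 0 37 -3 -4 1;0 0 0 37 -3 -4 1;0 0 0 37 -3 -4 1;0 0 0 37 -3 -4 1;0 0 0 37 -3 -4 1'
python3 -m jog '0 0 0 0 0 0 1;0 0 0 0 0 0 1;0 0 0 0 0 0 1;0 0 0 0 0 0 1;0 0 0 0 0 0 1'
python3 - <<'E'
from h import *
f=grab("wrist","w3"); print(r.get_obs()["tcp_pos"])
E
```

```text
clock: 2.43
tcp_pos: [0.6538, -0.0023, 0.2766]
orientation: [-1.142, -1.309, 1.309]
contact_force: [1.0, 0.3, -0.0]
grip_width: 0.0851
clock: 2.85
tcp_pos: [0.6478, 0.1837, 0.2916]
orientation: [-1.142, -1.309, 1.309]
contact_force: [0.9, -0.9, -0.3]
grip_width: 0.0853
clock: 3.27
tcp_pos: [0.6485, 0.1799, 0.2911]
orientation: [-1.142, -1.308, 1.31]
contact_force: [-0.6, 0.2, -0.0]
grip_width: 0.0855
[0.64851652 0.18012917 0.29121223]
```

View pics/w3.png

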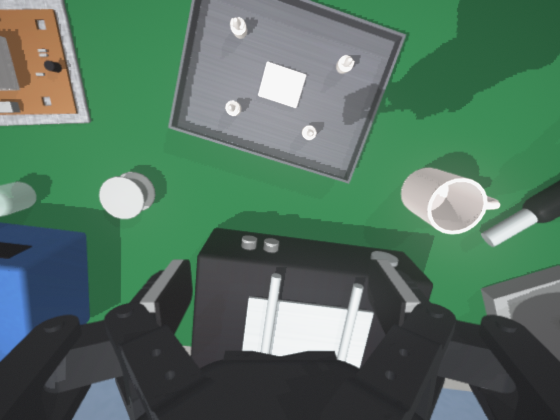

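```bash
python3 - <<'E'
from h import *
f=load("w3"); crop(f,215,0,375,150,5,"w3c")
E
```

```text
(no output)
```

View pics/w3c.png

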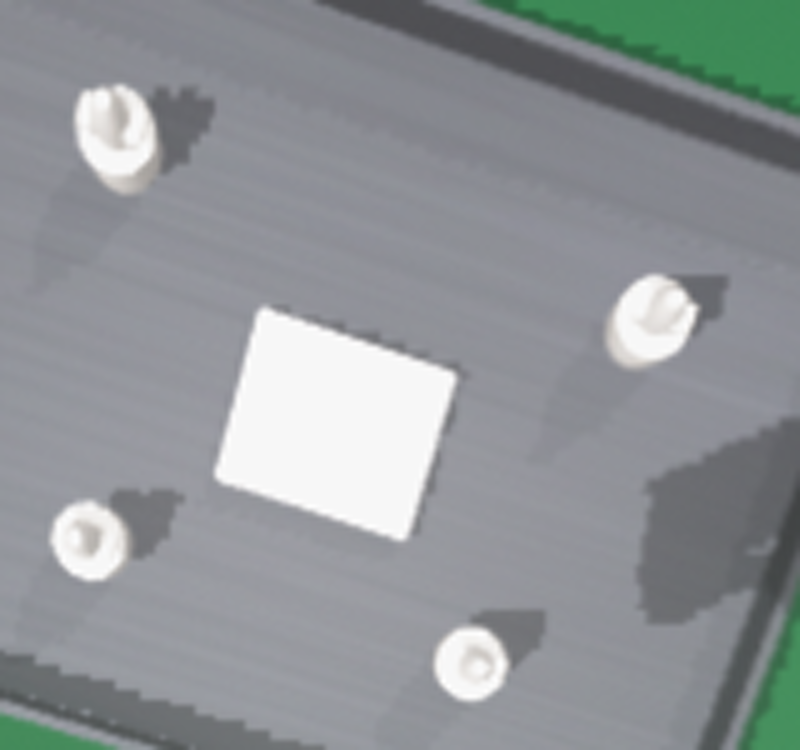

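```bash
cat > ov.py <<'E'
from h import *
def overlay(name,t,deg,box,s,out,zs=.042):
    f=load(name); x0,y0,x1,y1=box
    im=cv2.resize(f["color"][y0:y1,x0:x1,::-1],None,fx=s,fy=s,interpolation=cv2.INTER_CUBIC)
    th=np.radians(deg);c,sn=np.cos(th),np.sin(th);a=np.linspace(0,2*np.pi,40)
    def dr(L,z,col,closed=True):
        L=np.atleast_2d(L)/1e3;P=np.c_[L@np.array([[c,sn],[-sn,c]])+t,np.full(len(L),z)]
        q=((proj(f,P)-[x0,y0]+.5)*s-.5); cv2.polylines(im,[np.round(q*8).astype(int)],closed,col,1,cv2.LINE_AA,3)
    cir=np.c_[np.cos(a),np.sin(a)]
    for p in [(-44,66),(-44,-66),(44,50),(44,-50)]:
        dr(cir*8.5+p,zs,(0,0,255)); dr(cir*1.5+p,zs+.023,(255,0,0)); dr(cir*4.6+p,zs+.014,(0,160,0)) 
    for w in(90,87):dr(np.array([(-w,-w-30),(-w,w+30),(w,w+30),(w,-w-30)]),zs+.006,(0,255,255))
    cv2.imwrite(f"pics/{out}.png",im)
E
python3 - <<'E'
from h import *
f=load("w3"); px=lambda a:(np.array(a)+.5)/5-.5+[215,0]
L=np.array([(44,-50),(44,50)])/1e3
t,th,e=fit(L,onplane(f,px([(90,541),(470,665)]),.042)); print(t,np.degrees(th),e*1e3)
t2,th2,e=fit(L,onplane(f,px([(82,538),(482,660)]),.065)); print(t2,np.degrees(th2),e*1e3)
L=np.array([(44,-50),(44,50),(-44,66)])/1e3
from ov import overlay
overlay("w3",t,np.degrees(th),(215,0,375,150),5,"w3o")
E
```

```text
[0.53632693 0.16595869] -9.542262304977497 [[ 0.05858154  0.34849019]
 [-0.05858154 -0.34849019]]
[0.53511935 0.16612784] -8.453688146088576 [[ 0.16496967  1.10997442]
 [-0.16496967 -1.10997442]]
```

View pics/w3o.png

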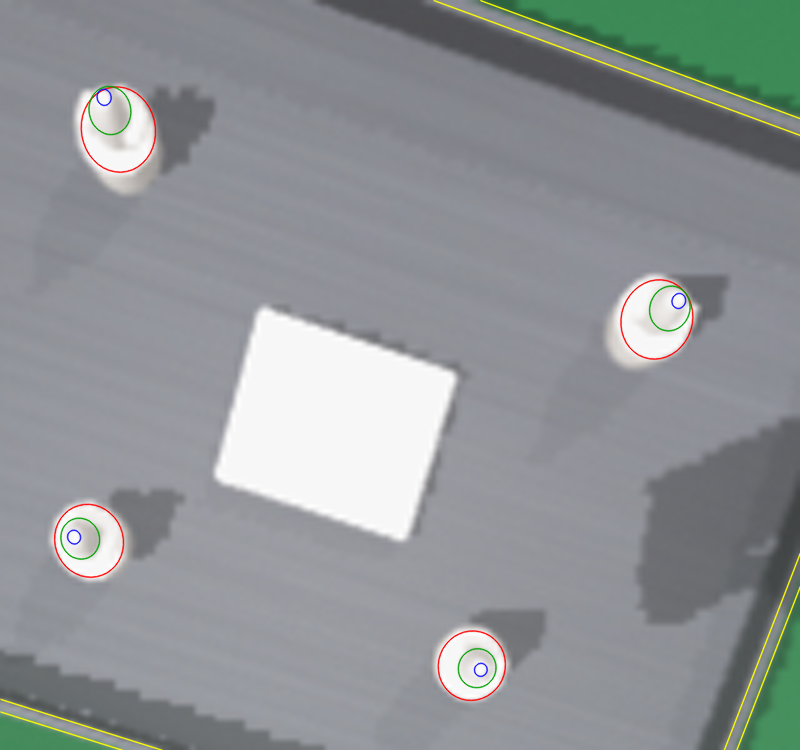

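```bash
cat >> h.py <<'E'
def need(p,yaw):
    o=r.get_obs(); M=R.from_rotvec(o["orientation"]).as_matrix()
    y0=np.degrees(np.arctan2(M[1,0],M[0,0])); d=np.array(p)-o["tcp_pos"]
    print("pos",(o["tcp_pos"]*1e3).round(1),"yaw",y0.round(2),"toolY",M[:,1].round(4),"turn y:",round(y0-yaw,2))
    print(" shift in current axes",(M.T@d*1e3).round(1))
    M2=M@R.from_euler('y',y0-yaw,degrees=True).as_matrix(); print(" shift after turn",(M2.T@d*1e3).round(1),"F",o["contact_force"].round(1),"t",round(o["clock"],2),"w",round(o["grip_width"],4))
E
python3 -c "
from h import *
need([.5618,-.1954,.12],99.3)"
```

```text
pos [648.5 180.1 291.2] yaw 97.82 toolY [-0.e+00 -7.e-04 -1.e+00] turn y: -1.48
 shift in current axes [-360.1  171.5  137. ]
 shift after turn [-356.5  171.5  146.2] F [-0.3 -0.3  0.1] t 3.32 w 0.0855
```

```bash
python3 -m jog '0 -1.5 0 0 0 0 1;0 0 0 -36 5 15 1;0 0 0 -36 5 15 1;0 0 0 -36 5 15 1;0 0 0 -36 5 15 1'
python3 -m jog '0 0 0 -36 15 15 1;0 0 0 -36 25 15 1;0 0 0 -36 30 15 1;0 0 0 -36 30 15 1;0 0 0 -36 30 15 1'
python3 -m jog '0 0 0 -33 21 11 1;0 0 0 0 0 0 1;0 0 0 0 0 0 1;0 0 0 0 0 0 1;0 0 0 0 0 0 1'
python3 -c "
from h import *
grab('wrist','w4')
need([.5618,-.1954,.015],99.3)"
```

```text
clock: 3.73
tcp_pos: [0.6121, 0.0279, 0.2712]
orientation: [-1.126, -1.331, 1.331]
contact_force: [0.3, -0.0, 0.1]
grip_width: 0.0857
clock: 4.15
tcp_pos: [0.5728, -0.1407, 0.1571]
orientation: [-1.127, -1.331, 1.33]
contact_force: [0.8, 0.1, 0.1]
grip_width: 0.0851
clock: 4.57
tcp_pos: [0.5691, -0.1715, 0.1376]
orientation: [-1.126, -1.333, 1.331]
contact_force: [-0.5, -0.0, 0.8]
grip_width: 0.0854
pos [ 569.2 -171.3  137.7] yaw 99.65 toolY [ 2.1e-03  4.0e-04 -1.0e+00] turn y: 0.35
 shift in current axes [-22.6 122.7  11.6]
 shift after turn [-22.6 122.7  11.4] F [ 0.1 -0.3 -0.7] t 4.62 w 0.0852
```

View pics/w4.png

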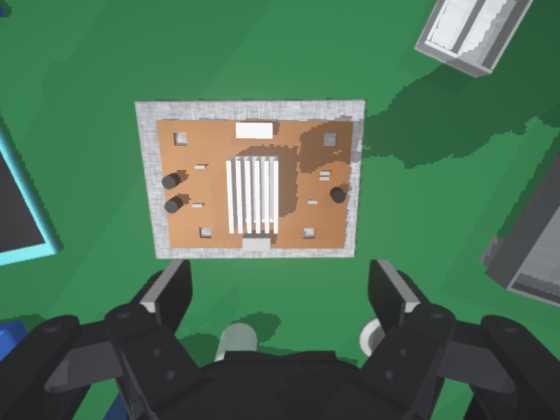

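```bash
python3 -c "
from h import *
f=load('w2'); print(onplane(f,[[272,240],[275,225]],.06))
f=load('w4')
LH=np.array([(-44,-66),(-44,66),(44,-50),(44,50)])/1e3
t,th,e=fit(LH,onplane(f,[(181,139),(330,140),(206,232),(309,232)],.009));print(t,np.degrees(th),(e*1e3).round(1))
crop(f,130,90,370,265,3,'w4c')
"
```

```text
[[ 0.73088621 -0.19063629  0.06      ]
 [ 0.71094769 -0.18954399  0.06      ]]
[ 0.56160593 -0.19504681] 9.44059823270018 [[ 0.3  0.5]
 [ 0.8 -0.5]
 [-0.5  0.4]
 [-0.6 -0.4]]
```

View pics/w4c.png

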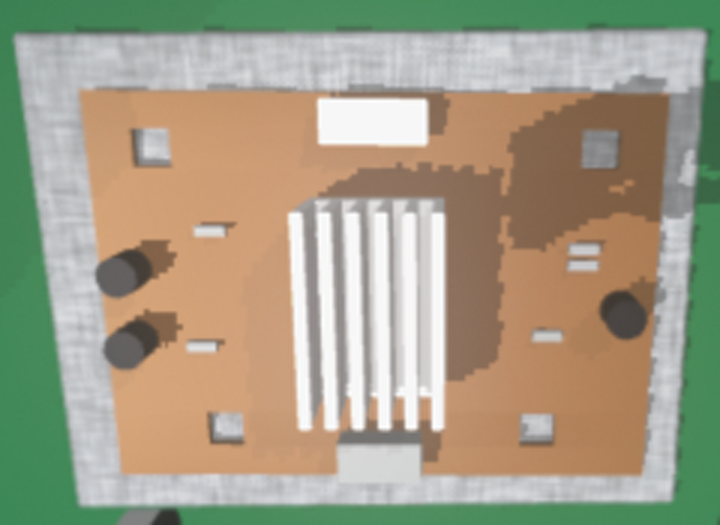

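```bash
python3 -m jog '0 0.3 0 -11.3 10 5.7 1;0 0 0 -11.3 10 5.7 1;0 0 0 0 20 0 1;0 0 0 0 20 0 1;0 0 0 0 0 0 1' 40
python3 -c "
from h import *
need([.5618,-.1954,.015],99.3)"
```

```text
clock: 5.03
tcp_pos: [0.5568, -0.1979, 0.0723]
orientation: [-1.123, -1.321, 1.328]
contact_force: [-0.8, 1.1, -0.4]
grip_width: 0.0857
pos [ 556.8 -197.9   72.3] yaw 99.13 toolY [-0.0071  0.0012 -1.    ] turn y: -0.17
 shift in current axes [ 1.5 57.3 -5.7]
 shift after turn [ 1.5 57.3 -5.7] F [-0.8  1.1 -0.4] t 5.03 w 0.0857
```

```bash
python3 -m jog '0 0 0 0 10 0 1;0 0 0 0 10 0 1;0 0 0 0 10 0 1;0 0 0 0 0 0 1;0 0 0 0 0 0 1'
python3 -c "
from h import *
need([.5618,-.1954,.015],99.3)"
```

```text
clock: 5.45
tcp_pos: [0.5602, -0.1969, 0.0462]
orientation: [-1.128, -1.326, 1.327]
contact_force: [0.6, 0.2, 0.3]
grip_width: 0.0856
pos [ 560.2 -196.9   46.2] yaw 99.21 toolY [-9.e-04  3.e-04 -1.e+00] turn y: -0.09
 shift in current axes [ 1.2 31.2 -1.8]
 shift after turn [ 1.2 31.2 -1.8] F [0.6 0.2 0.3] t 5.45 w 0.0856
```

```bash
python3 -m jog '0 0 0 1 10 -1 1;0 0 0 0 10 0 1;0 0 0 0 8 0 1;0 0 0 0 0 0 1;0 0 0 0 0 0 1'
python3 -m jog '0 0 0 0 0 0 1;0 0 0 0 0 0 1;0 0 0 0 0 0 1;0 0 0 0 0 0 1;0 0 0 0 0 0 1'
python3 -c "
from h import *
grab('wrist','w5')
need([.5618,-.1954,.015],99.3)"
```

```text
clock: 5.87
tcp_pos: [0.5607, -0.1957, 0.0178]
orientation: [-1.127, -1.326, 1.327]
contact_force: [0.5, 0.2, 0.6]
grip_width: 0.0853
clock: 6.28
tcp_pos: [0.5615, -0.1959, 0.0189]
orientation: [-1.129, -1.327, 1.326]
contact_force: [0.0, -0.3, -0.4]
grip_width: 0.0853
pos [ 561.4 -195.9   18.9] yaw 99.19 toolY [ 4.e-04 -1.e-04 -1.e+00] turn y: -0.11
 shift in current axes [ 0.5  3.9 -0.5]
 shift after turn [ 0.5  3.9 -0.5] F [-0.5 -0.1 -0.3] t 6.33 w 0.085
```

View pics/w5.png

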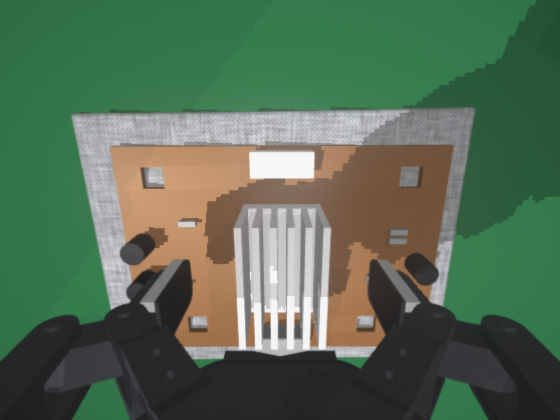

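```bash
python3 -m jog '0 0 0 0.5 3.5 -0.5 1;0 0 0 0 0 0 0.8;0 0 0 0 0 0 0.5;0 0 0 0 0 0 0.3;0 0 0 0 0 0 0.2' 50
python3 -m jog '0 0 0 0 0 0 0.2;0 0 0 0 0 0 0.2;0 0 0 0 0 0 0.2;0 0 0 0 0 0 0.2;0 0 0 0 0 0 0.2'
python3 -m jog '0 0 0 0 0 0 0.2;0 0 0 0 0 0 0.2;0 0 0 0 0 0 0.2;0 0 0 0 0 0 0.2;0 0 0 0 0 0 0.2'
python3 -c "
from h import *
grab('wrist','w6')
need([.5618,-.1954,.015],99.3)"
```

```text
clock: 6.75
tcp_pos: [0.5617, -0.1952, 0.0152]
orientation: [-1.129, -1.326, 1.327]
contact_force: [-8.2, 0.5, 29.5]
grip_width: 0.0394
clock: 7.17
tcp_pos: [0.5618, -0.1953, 0.0153]
orientation: [-1.129, -1.327, 1.326]
contact_force: [-0.2, 0.5, 2.2]
grip_width: 0.0394
clock: 7.58
tcp_pos: [0.5618, -0.1953, 0.0153]
orientation: [-1.129, -1.327, 1.326]
contact_force: [0.5, 1.1, 4.6]
grip_width: 0.0393
pos [ 561.8 -195.3   15.3] yaw 99.2 toolY [ 3.e-04 -0.e+00 -1.e+00] turn y: -0.1
 shift in current axes [-0.1  0.3  0.1]
 shift after turn [-0.1  0.3  0.1] F [-0.4  0.4  4.5] t 7.63 w 0.0396
```

View pics/w6.png

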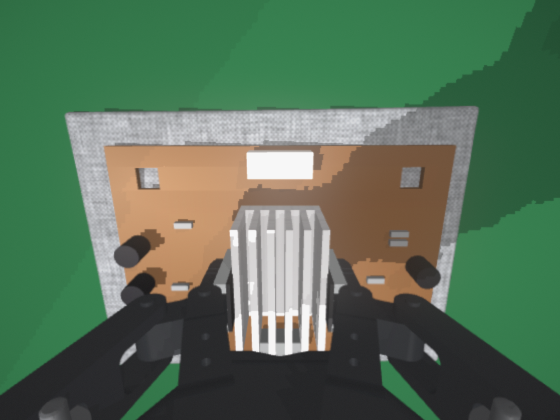

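```bash
python3 -m jog '0 0 0 0 -6 0 0.2;0 0 0 0 -15 0 0.2;0 0 0 0 -30 0 0.2;0 0 0 0 -40 0 0.2;0 0 0 0 -24 0 0.2'
python3 -m jog '0 0 0 0 0 0 0.2;0 4.7 0 0 0 0 0.2;0 4.7 0 0 0 0 0.2;0 4.7 0 0 0 0 0.2;0 4.5 0 0 0 0 0.2'
python3 -c "
from h import *
need([.5362,.1658,.13],80.6)"
```

```text
clock: 8.05
tcp_pos: [0.562, -0.1955, 0.1328]
orientation: [-1.13, -1.327, 1.326]
contact_force: [0.9, -0.6, -2.3]
grip_width: 0.0393
clock: 8.47
tcp_pos: [0.5604, -0.1953, 0.1288]
orientation: [-1.282, -1.083, 1.085]
contact_force: [-0.0, 0.1, -2.0]
grip_width: 0.0396
pos [ 560.4 -195.3  128.8] yaw 80.35 toolY [-2.6e-03  5.0e-04 -1.0e+00] turn y: -0.25
 shift in current axes [351.9  -1.   84.3]
 shift after turn [352.3  -1.   82.8] F [-0.   0.1 -2. ] t 8.47 w 0.0396
```

```bash
python3 -m jog '0 0 0 10 0 2.4 0.2;0 0 0 20 0 4.7 0.2;0 0 0 30 0 7 0.2;0 0 0 35 0 8.3 0.2;0 0 0 35 0 8.3 0.2'
python3 -m jog '0 0 0 35 0 8.3 0.2;0 0 0 35 0 8.3 0.2;0 0 0 35 0 8.3 0.2;0 0 0 35 0 8.3 0.2;0 0 0 30 0 7 0.2'
python3 -m jog '0 0 0 25 0 5.9 0.2;0 0 0 15 0 3.5 0.2;0 0 0 8 0 1.9 0.2;0 0 0 3 0 0.7 0.2;0 0 0 0 0 0 0.2'
python3 -m jog '0 0 0 0 0 0 0.2;0 0 0 0 0 0 0.2;0 0 0 0 0 0 0.2;0 0 0 0 0 0 0.2;0 0 0 0 0 0 0.2'
python3 -c "
from h import *
grab('wrist','w7');grab('side','s7')
need([.5362,.1658,.095],80.6)"
```

```text
clock: 8.88
tcp_pos: [0.5514, -0.0604, 0.1292]
orientation: [-1.28, -1.088, 1.09]
contact_force: [1.1, 0.9, -3.2]
grip_width: 0.0397
clock: 9.3
tcp_pos: [0.539, 0.1156, 0.1294]
orientation: [-1.279, -1.09, 1.092]
contact_force: [1.2, 1.0, -3.0]
grip_width: 0.0397
clock: 9.72
tcp_pos: [0.5366, 0.1646, 0.1296]
orientation: [-1.281, -1.088, 1.09]
contact_force: [0.8, -0.2, -3.2]
grip_width: 0.0395
clock: 10.13
tcp_pos: [0.5374, 0.1638, 0.1302]
orientation: [-1.283, -1.087, 1.087]
contact_force: [0.1, -0.3, -3.1]
grip_width: 0.0394
pos [537.3 164.3 130.2] yaw 80.57 toolY [ 1.e-04  0.e+00 -1.e+00] turn y: -0.03
 shift in current axes [ 1.3 35.2  1.4]
 shift after turn [ 1.3 35.2  1.4] F [-0.1 -0.5 -2.8] t 10.23 w 0.0392
```

View pics/w7.png

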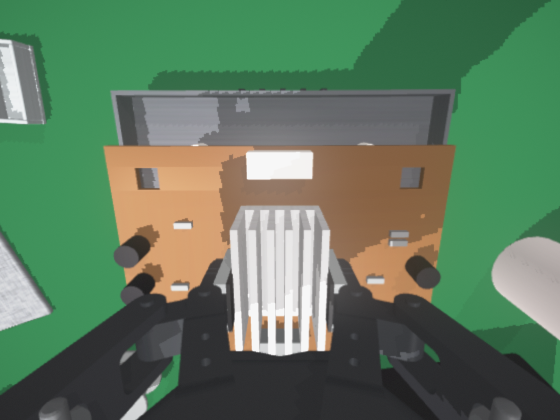

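```bash
python3 - <<'E'
from h import *
f=load('w7'); crop(f,100,80,460,200,2.2,'w7c')
L=np.array([(-60,-85),(-60,85)])/1e3
t,th,e=fit(L,onplane(f,[(106,146),(453.5,146)],.1249));print(t,np.degrees(th),e*1e3)
f5=load('w5');t,th,e=fit(L,onplane(f5,[(112,147),(452,146)],.010));print("w5",t,np.degrees(th),e*1e3)
f5=load('w6');t,th,e=fit(L,onplane(f5,[(106,146.5),(454,146)],.010));print("w6",t,np.degrees(th),e*1e3)
E
```

```text
[0.53819004 0.16312188] -9.450710280182609 [[ 0.3020343   1.81447341]
 [-0.3020343  -1.81447341]]
w5 [ 0.56251187 -0.19538212] 9.365989170647348 [[-0.25529743  1.54782827]
 [ 0.25529743 -1.54782827]]
w6 [ 0.56264287 -0.19579842] 9.285265830787097 [[-0.27468533  1.68011238]
 [ 0.27468533 -1.68011238]]
```

View pics/w7c.png

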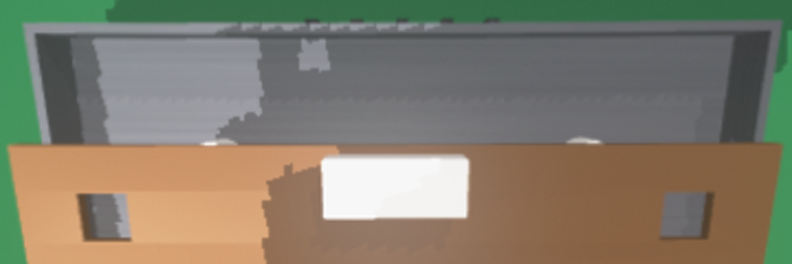

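```bash
python3 -m jog '0 0 0 0.7 10 0.7 0.2;0 0 0 0.6 15 0.7 0.2;0 0 0 0 15 0 0.2;0 0 0 0 5 0 0.2;0 0 0 0 0 0 0.2'
python3 -m jog '0 0 0 0 0 0 0.2;0 0 0 0 0 0 0.2;0 0 0 0 0 0 0.2;0 0 0 0 0 0 0.2;0 0 0 0 0 0 0.2'
python3 -c "
from h import *
f=grab('wrist','w8');g=grab('side','s8');crop(f,100,80,460,200,2.2,'w8c');crop(g,180,130,300,230,6,'s8c');g=grab('scene','c8');crop(g,280,170,410,275,6,'c8c')
need([.5362,.1658,.085],80.6)"
```

```text
clock: 10.65
tcp_pos: [0.5348, 0.1656, 0.0833]
orientation: [-1.281, -1.085, 1.09]
contact_force: [-0.3, -0.2, -3.1]
grip_width: 0.0395
clock: 11.07
tcp_pos: [0.5364, 0.1662, 0.0857]
orientation: [-1.283, -1.088, 1.087]
contact_force: [-0.7, 0.4, -2.4]
grip_width: 0.0392
pos [536.2 166.1  85.4] yaw 80.59 toolY [ 4.e-04  1.e-04 -1.e+00] turn y: -0.01
 shift in current axes [-0.3  0.4 -0. ]
 shift after turn [-0.3  0.4 -0. ] F [ 0.1 -0.1 -2.4] t 11.22 w 0.0392
```

View pics/w8c.png

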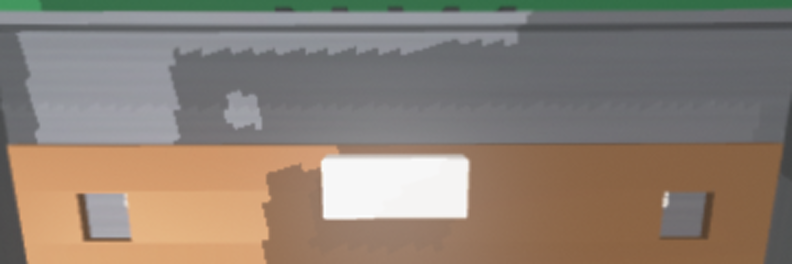

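View pics/s8c.png

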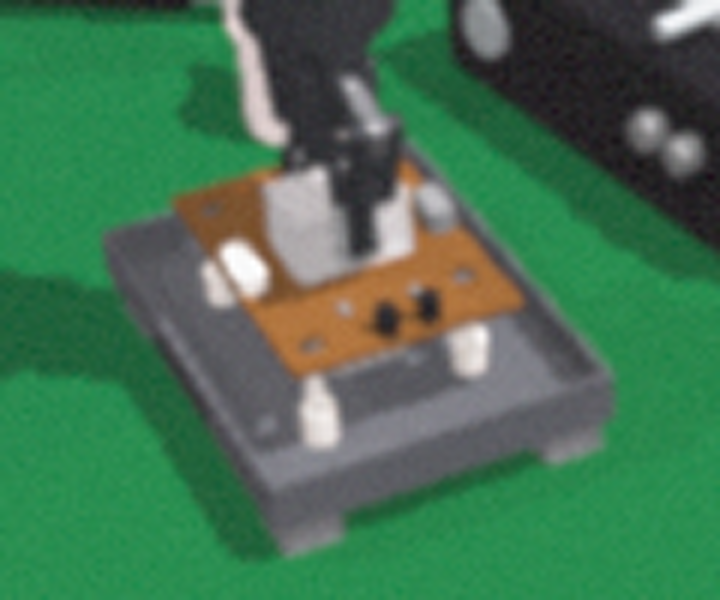

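View pics/c8c.png

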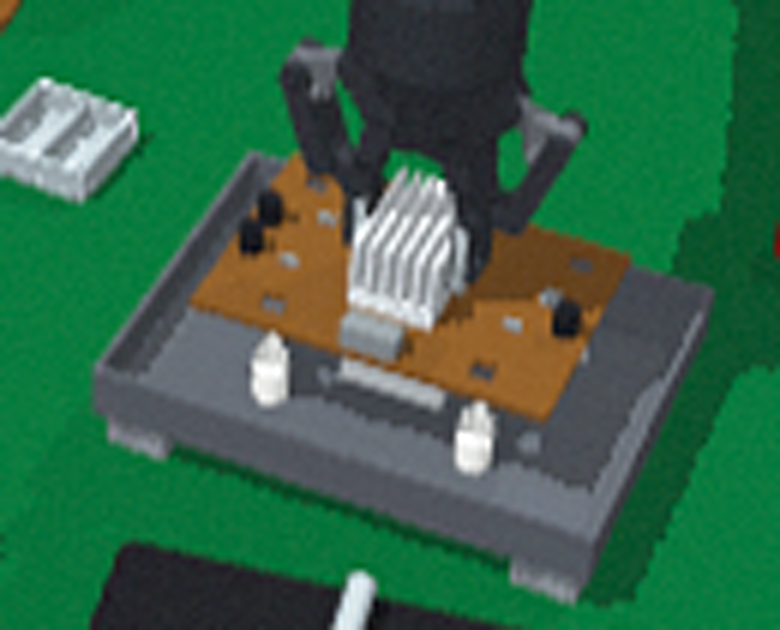

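```bash
python3 - <<'E'
from h import *
t=np.array([.5362,.1658]);th=np.radians(-9.4);c,s=np.cos(th),np.sin(th)
P=lambda L,z:np.c_[np.array(L)/1e3@np.array([[c,s],[-s,c]])+t,np.full(len(L),z)]
L=[(-44,66),(-44,-66),(44,50),(44,-50)]
a=np.linspace(0,2*np.pi,30); cir=np.c_[np.cos(a),np.sin(a)]
def draw(n,box,sc,out):
    f=load(n);x0,y0,x1,y1=box
    im=cv2.resize(f["color"][y0:y1,x0:x1,::-1],None,fx=sc,fy=sc,interpolation=cv2.INTER_CUBIC)
    for p in L:
        sq=np.array([(-5.5,-5.5),(-5.5,5.5),(5.5,5.5),(5.5,-5.5)])
        for q,z,col in((cir*1.5+p,.065,(255,0,0)),(cir*8.5+p,.042,(0,0,255)),(sq+p,.0801,(0,255,255))):
            u=(proj(f,P(q,z))-[x0,y0]+.5)*sc-.5; cv2.polylines(im,[np.round(u*8).astype(int)],True,col,1,cv2.LINE_AA,3)
    cv2.imwrite(f'pics/{out}.png',im)
draw('w8',(100,150,460,200),2.2,'w8o');draw('s8',(180,130,300,230),6,'s8o');draw('c8',(280,170,410,275),6,'c8o')
draw('w8',(125,155,445,195),2.5,'w8o')
E
```

```text
(no output)
```

View pics/w8o.png

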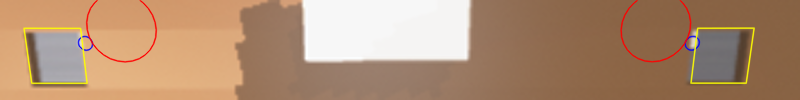

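View pics/s8o.png

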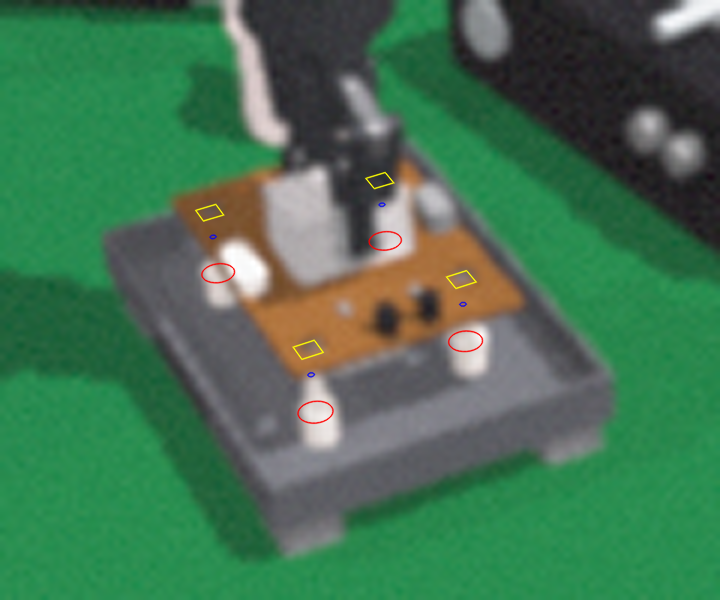

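View pics/c8o.png

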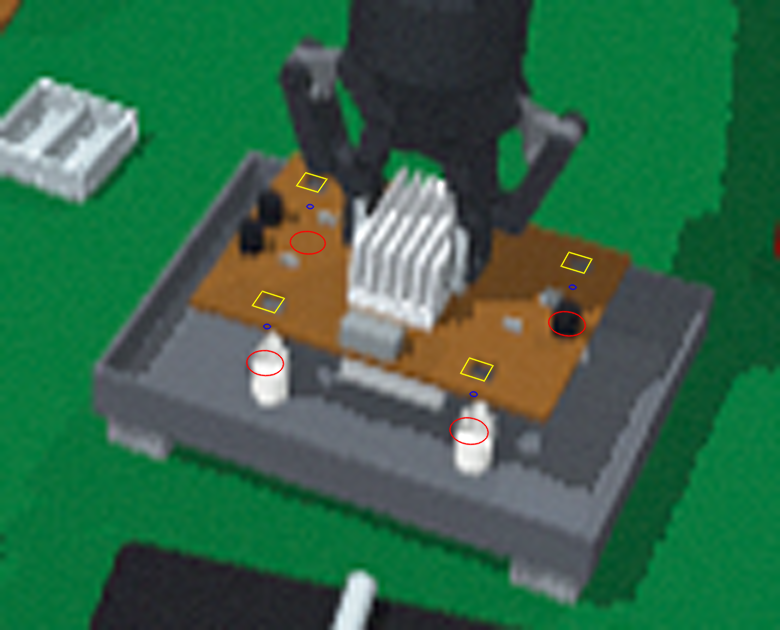

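```bash
python3 -m jog '0 0 0 0 3 0 0.2;0 0 0 0 3 0 0.2;0 0 0 0 3 0 0.2;0 0 0 0 2.5 0 0.2;0 0 0 0 0 0 0.2'
python3 -m jog '0 0 0 0 0 0 0.2;0 0 0 0 0 0 0.2;0 0 0 0 0 0 0.2;0 0 0 0 0 0 0.2;0 0 0 0 0 0 0.2'
python3 -c "
from h import *
f=grab('wrist','w9');crop(f,125,155,445,195,2.5,'w9c');g=grab('side','s9');crop(g,180,130,300,230,6,'s9c');
need([.5362,.1658,.065],80.6)"
```

```text
clock: 11.63
tcp_pos: [0.5356, 0.1659, 0.0728]
orientation: [-1.282, -1.086, 1.088]
contact_force: [-0.5, 1.2, -2.7]
grip_width: 0.0394
clock: 12.05
tcp_pos: [0.5362, 0.1661, 0.0738]
orientation: [-1.282, -1.088, 1.087]
contact_force: [0.4, -0.3, -2.8]
grip_width: 0.0394
pos [536.1 166.1  73.7] yaw 80.6 toolY [ 2.e-04  1.e-04 -1.e+00] turn y: -0.0
 shift in current axes [-0.3  8.7 -0.1]
 shift after turn [-0.3  8.7 -0.1] F [ 0.2 -0.1 -2.4] t 12.15 w 0.0391
```

View pics/w9c.png

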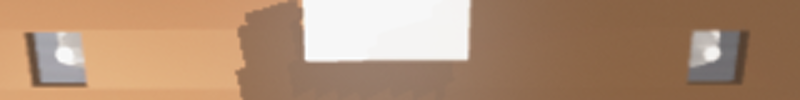

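View pics/s9c.png

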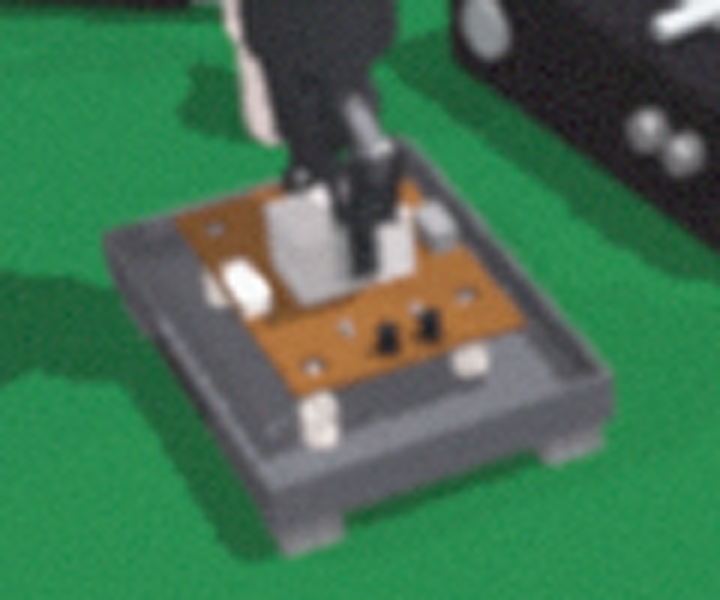

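```bash
python3 - <<'E'
from h import *
f=load('w9');crop(f,130,160,170,195,15,'w9a');crop(f,390,160,430,195,15,'w9b')
a=cv2.imread('pics/w9a.png');b=cv2.imread('pics/w9b.png');cv2.imwrite('pics/w9ab.png',cv2.resize(np.hstack([a,b]),None,fx=.66,fy=.66))
E
```

```text
(no output)
```

View pics/w9ab.png

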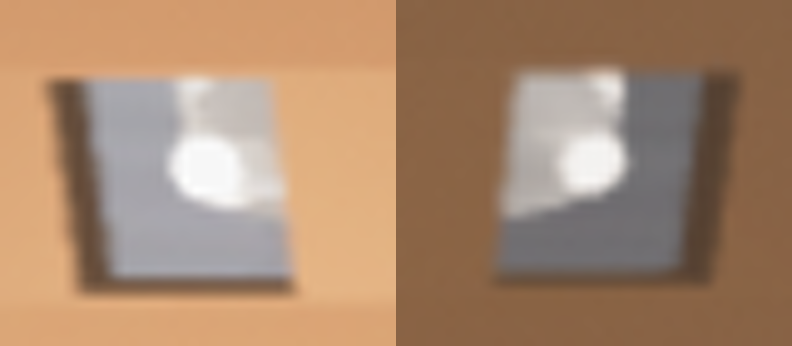

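```bash
python3 -m jog '0 0 0 0 2.5 0 0.2;0 0 0 0 2.5 0 0.2;0 0 0 0 2.5 0 0.2;0 0 0 0 1.5 0 0.2;0 0 0 0 0 0 0.2'
python3 -m jog '0 0 0 0 1 0 0.2;0 0 0 0 1 0 0.2;0 0 0 0 0 0 0.2;0 0 0 0 0 0 0.2;0 0 0 0 0 0 0.2'
python3 -c "
from h import *
need([.5362,.1658,.061],80.6)"
```

```text
clock: 12.57
tcp_pos: [0.5357, 0.1659, 0.0641]
orientation: [-1.282, -1.087, 1.088]
contact_force: [0.5, 0.0, -2.0]
grip_width: 0.0389
clock: 12.98
tcp_pos: [0.5361, 0.1661, 0.0627]
orientation: [-1.282, -1.088, 1.087]
contact_force: [-1.0, -0.4, -2.4]
grip_width: 0.039
pos [536.1 166.1  62.7] yaw 80.6 toolY [ 1.e-04  1.e-04 -1.e+00] turn y: -0.0
 shift in current axes [-0.3  1.7 -0.1]
 shift after turn [-0.3  1.7 -0.1] F [-1.  -0.4 -2.4] t 12.98 w 0.039
```

```bash
python3 -m jog '0 0 0 0 0.7 0 0.2;0 0 0 0 0.7 0 0.2;0 0 0 0 0 0 0.2;0 0 0 0 0 0 0.2;0 0 0 0 0 0 0.2'
python3 -m jog '0 0 0 0 0.7 0 0.2;0 0 0 0 0 0 0.2;0 0 0 0 0 0 0.2;0 0 0 0 0 0 0.2;0 0 0 0 0 0 0.2'
python3 -c "
from h import *
need([.5362,.1658,.061],80.6)"
```

```text
clock: 13.4
tcp_pos: [0.5361, 0.1661, 0.0613]
orientation: [-1.282, -1.088, 1.087]
contact_force: [0.7, -0.6, -2.2]
grip_width: 0.039
clock: 13.82
tcp_pos: [0.5362, 0.1661, 0.0606]
orientation: [-1.282, -1.088, 1.087]
contact_force: [0.3, -0.3, -0.6]
grip_width: 0.0392
pos [536.2 166.1  60.6] yaw 80.6 toolY [ 2.e-04  1.e-04 -1.e+00] turn y: -0.0
 shift in current axes [-0.3 -0.4 -0.1]
 shift after turn [-0.3 -0.4 -0.1] F [ 0.3 -0.3 -0.6] t 13.82 w 0.0392
```

```bash
python3 -m jog '0 0 0 0 0.4 0 0.2;0 0 0 0 0 0 0.2;0 0 0 0 0 0 0.2;0 0 0 0 0 0 0.45;0 0 0 0 0 0 0.5' 20
python3 -m jog '0 0 0 0 0 0 0.6;0 0 0 0 0 0 0.7;0 0 0 0 0 0 0.85;0 0 0 0 0 0 1;0 0 0 0 0 0 1'
python3 -c "
from h import *
f=grab('wrist','w10')
need([.5362,.1658,.061],80.6)"
```

```text
clock: 14.23
tcp_pos: [0.5362, 0.1661, 0.0602]
orientation: [-1.282, -1.088, 1.087]
contact_force: [0.8, 0.0, -0.0]
grip_width: 0.043
clock: 14.65
tcp_pos: [0.5361, 0.1661, 0.0602]
orientation: [-1.282, -1.088, 1.087]
contact_force: [0.6, -0.2, -0.1]
grip_width: 0.0855
pos [536.1 166.1  60.2] yaw 80.6 toolY [ 1.e-04  1.e-04 -1.e+00] turn y: 0.0
 shift in current axes [-0.3 -0.8 -0.1]
 shift after turn [-0.3 -0.8 -0.1] F [-0.6 -0.8  0.4] t 14.7 w 0.0852
```

View pics/w10.png

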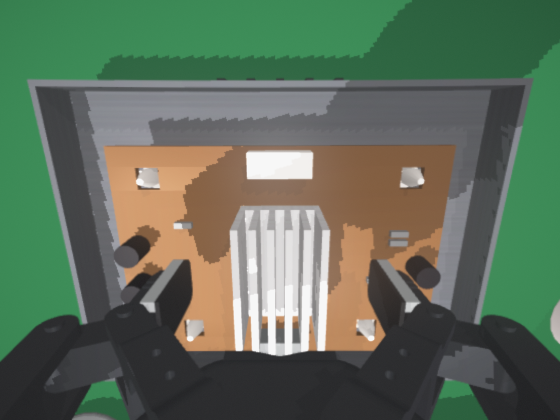

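```bash
python3 -m jog '0 0 0 0 -12 0 1;0 0 0 0 -25 0 1;0 0 0 0 -35 0 1;0 0 0 0 -28 0 1;0 0 0 0 0 0 0.6'
python3 -m jog '0 7 0 0 0 0 0.3;0 7 0 0 0 0 0;0 7 0 0 0 0 0;0 7 0 0 0 0 0;0 7 0 0 0 0 0'
python3 -m jog '0 7 0 0 0 0 0;0 7 0 0 0 0 0;0 7 0 0 0 0 0;0 7 0 0 0 0 0;0 7 0 0 0 0 0'
python3 -m jog '0 7 0 0 0 0 0;0 7 0 0 0 0 0;0 6 0 0 0 0 0;0 0 0 0 0 0 0;0 0 0 0 0 0 0'
python3 - <<'E'
from h import *
grab('wrist','w11')
t=np.array([.5362,.1660]);th=np.radians(-9.4);c,s=np.cos(th),np.sin(th)
for n,l in((1,(-44,46)),(2,(-44,-46)),(3,(45,32)),(4,(45,-32))):
    p=t+np.array([[c,-s],[s,c]])@np.array(l)/1e3; print(n,p.round(4)); need([*p,.08],-9.4)
E
```

```text
clock: 15.12
tcp_pos: [0.5396, 0.1677, 0.167]
orientation: [-1.286, -1.096, 1.08]
contact_force: [0.2, 0.2, 1.3]
grip_width: 0.0756
clock: 15.53
tcp_pos: [0.536, 0.1661, 0.1607]
orientation: [-1.481, -0.618, 0.617]
contact_force: [0.2, 0.3, 0.6]
grip_width: 0.0122
clock: 15.95
tcp_pos: [0.536, 0.1662, 0.1607]
orientation: [-1.566, -0.141, 0.14]
contact_force: [-0.3, 0.2, 0.5]
grip_width: -0.0002
clock: 16.37
tcp_pos: [0.536, 0.1663, 0.1605]
orientation: [-1.567, 0.126, -0.126]
contact_force: [0.9, -0.1, 0.1]
grip_width: 0.0001
1 [0.5003 0.2186]
pos [536.  166.2 160.4] yaw -9.19 toolY [ 2.e-04  2.e-04 -1.e+00] turn y: 0.21
 shift in current axes [-43.6  80.4  45.9]
 shift after turn [-43.8  80.4  45.8] F [-0.7 -0.4  0.3] t 16.42 w 0.0002
2 [0.4853 0.1278]
pos [536.  166.2 160.4] yaw -9.19 toolY [ 2.e-04  2.e-04 -1.e+00] turn y: 0.21
 shift in current axes [-44.   80.4 -46.1]
 shift after turn [-43.8  80.4 -46.2] F [-0.7 -0.4  0.3] t 16.42 w 0.0002
3 [0.5858 0.1902]
pos [536.  166.2 160.4] yaw -9.19 toolY [ 2.e-04  2.e-04 -1.e+00] turn y: 0.21
 shift in current axes [45.3 80.5 31.6]
 shift after turn [45.2 80.5 31.8] F [-0.7 -0.4  0.3] t 16.42 w 0.0002
4 [0.5754 0.1271]
pos [536.  166.2 160.4] yaw -9.19 toolY [ 2.e-04  2.e-04 -1.e+00] turn y: 0.21
 shift in current axes [ 45.1  80.4 -32.4]
 shift after turn [ 45.2  80.4 -32.2] F [-0.7 -0.4  0.3] t 16.42 w 0.0002
```

View pics/w11.png

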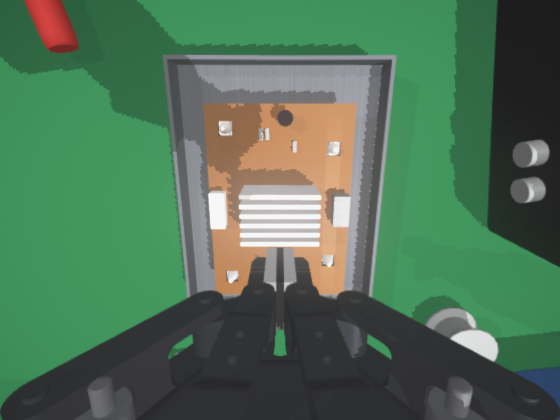

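```bash
python3 -m jog '0 0.2 0 -15 0 15 0;0 0 0 -15 0 15 0;0 0 0 -14 0 16 0;0 0 0 0 25 0 0;0 0 0 0 25 0 0'
python3 -m jog '0 0 0 0 20 0 0;0 0 0 0 15 0 0;0 0 0 0 5 0 0;0 0 0 0 0 0 0;0 0 0 0 0 0 0'
python3 - <<'E'
from h import *
need([.5003,.2186,.056],-9.4)
f=grab('scene','c12');crop(f,280,150,410,275,5.5,'c12c');f=grab('side','s12');crop(f,180,110,300,230,5,'s12c')
E
```

```text
clock: 16.83
tcp_pos: [0.5008, 0.2212, 0.1112]
orientation: [-1.564, 0.124, -0.129]
contact_force: [0.8, -0.5, -0.8]
grip_width: -0.0
clock: 17.25
tcp_pos: [0.5007, 0.2189, 0.0707]
orientation: [-1.566, 0.131, -0.131]
contact_force: [0.1, 0.4, 0.3]
grip_width: 0.0001
pos [500.7 218.9  70.7] yaw -9.55 toolY [ 4.e-04  4.e-04 -1.e+00] turn y: -0.15
 shift in current axes [-0.3 14.7 -0.3]
 shift after turn [-0.3 14.7 -0.3] F [0.1 0.4 0.3] t 17.25 w 0.0001
```

View pics/c12c.png

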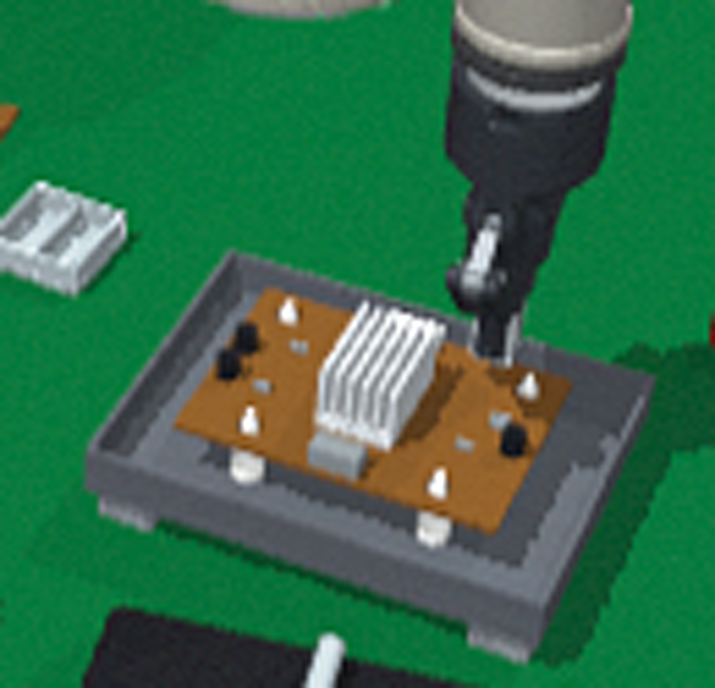

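View pics/s12c.png

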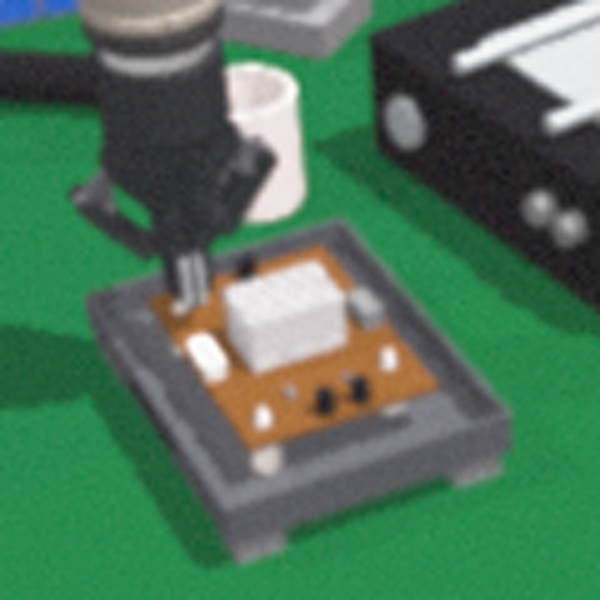

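```bash
python3 -m jog '0 0 0 0 5 0 0;0 0 0 0 4 0 0;0 0 0 0 3 0 0;0 0 0 0 1 0 0;0 0 0 0 0 0 0'
python3 -m jog '0 0 0 0 1 0 0;0 0 0 0 1 0 0;0 0 0 0 1 0 0;0 0 0 0 1 0 0;0 0 0 0 1 0 0'
python3 -m jog '0 0 0 0 0.5 0 0;0 0 0 0 0.5 0 0;0 0 0 0 0.5 0 0;0 0 0 0 0.5 0 0;0 0 0 0 0 0 0'
```

```text
clock: 17.77
tcp_pos: [0.5, 0.2186, 0.0568]
orientation: [-1.567, 0.132, -0.131]
contact_force: [-0.4, 0.5, 0.4]
grip_width: 0.0001
clock: 18.18
tcp_pos: [0.5005, 0.2188, 0.0525]
orientation: [-1.567, 0.131, -0.132]
contact_force: [-1.8, -0.8, 6.4]
grip_width: 0.0005
clock: 18.6
tcp_pos: [0.5005, 0.2188, 0.0508]
orientation: [-1.567, 0.131, -0.132]
contact_force: [-3.0, -1.3, 8.6]
grip_width: -0.0003
```

```bash
python3 -m jog '0 0 0 0 0.5 0 0;0 0 0 0 0.5 0 0;0 0 0 0 0.5 0 0;0 0 0 0 0.5 0 0;0 0 0 0 0 0 0'
python3 -m jog '0 0 0 0 0.5 0 0;0 0 0 0 0.5 0 0;0 0 0 0 0.5 0 0;0 0 0 0 0 0 0;0 0 0 0 0 0 0'
```

```text
clock: 19.02
tcp_pos: [0.5007, 0.219, 0.049]
orientation: [-1.566, 0.131, -0.132]
contact_force: [-3.1, -1.3, 11.3]
grip_width: 0.0005
clock: 19.43
tcp_pos: [0.5009, 0.2192, 0.0478]
orientation: [-1.566, 0.131, -0.132]
contact_force: [-3.0, -1.1, 12.3]
grip_width: -0.0002
```

```bash
python3 -m jog '0 0 0 0 0.5 0 0;0 0 0 0 0.5 0 0;0 0 0 0 0.5 0 0;0 0 0 0 0 0 0;0 0 0 0 0 0 0'
python3 -m jog '0 0 0 0 0.5 0 0;0 0 0 0 0.5 0 0;0 0 0 0 0.5 0 0;0 0 0 0 0 0 0;0 0 0 0 0 0 0'
python3 -c "
from h import *
f=grab('scene','c13');crop(f,280,150,410,275,5.5,'c13c');f=grab('side','s13');crop(f,180,110,300,230,5,'s13c')"
```

```text
clock: 19.85
tcp_pos: [0.501, 0.2193, 0.0462]
orientation: [-1.566, 0.13, -0.133]
contact_force: [-1.9, 0.8, 9.8]
grip_width: 0.0002
clock: 20.27
tcp_pos: [0.501, 0.2194, 0.0445]
orientation: [-1.566, 0.13, -0.133]
contact_force: [-1.3, -0.2, 7.9]
grip_width: -0.0001
```

View pics/c13c.png

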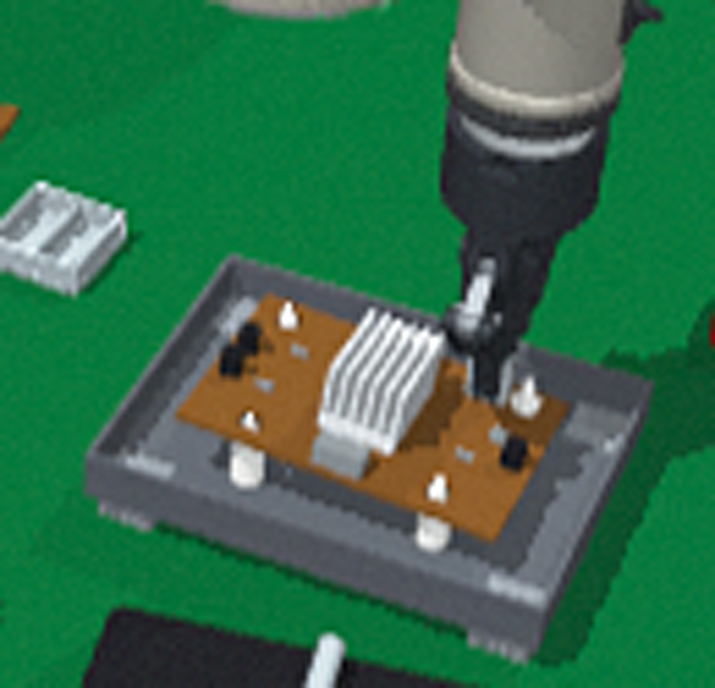

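```bash
python3 -m jog '0 0 0 0 -5 0 0;0 0 0 0 -15 0 0;0 0 0 0 -25 0 0;0 0 0 0 -20 0 0;0 0 0 0 0 0 0'
python3 - <<'E'
from h import *
f=grab('scene','c14');crop(f,280,170,410,275,6,'c14c');f=grab('side','s14');crop(f,180,130,300,230,6,'s14c');
need([.4853,.1278,.065],-9.4)
E
```

```text
clock: 20.78
tcp_pos: [0.5025, 0.2197, 0.1123]
orientation: [-1.563, 0.128, -0.136]
contact_force: [-0.0, -0.4, 0.6]
grip_width: 0.0003
pos [500.7 218.9 109.3] yaw -9.6 toolY [ 1.4e-03  8.0e-04 -1.0e+00] turn y: -0.2
 shift in current axes [ -0.   44.2 -92.4]
 shift after turn [ -0.4  44.2 -92.4] F [-0.6 -0.6 -0.6] t 20.88 w 0.0002
```

View pics/c14c.png

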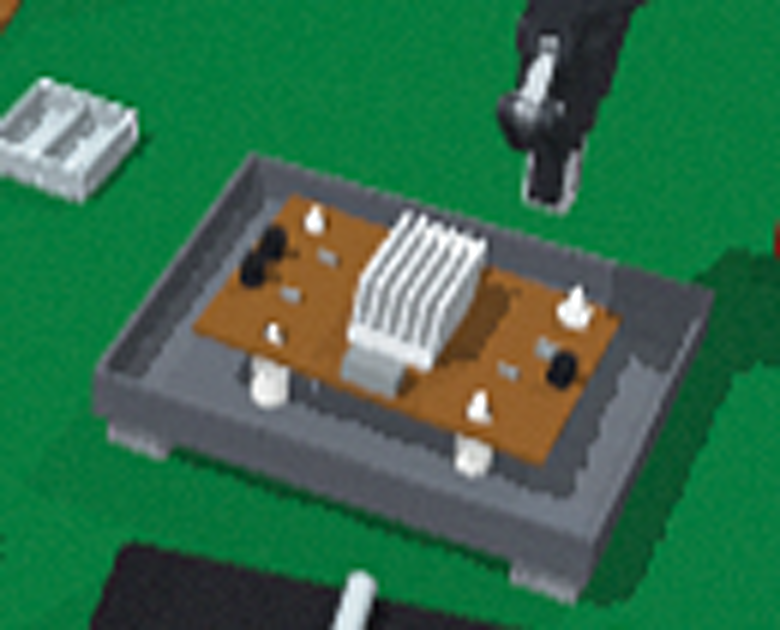

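View pics/s14c.png

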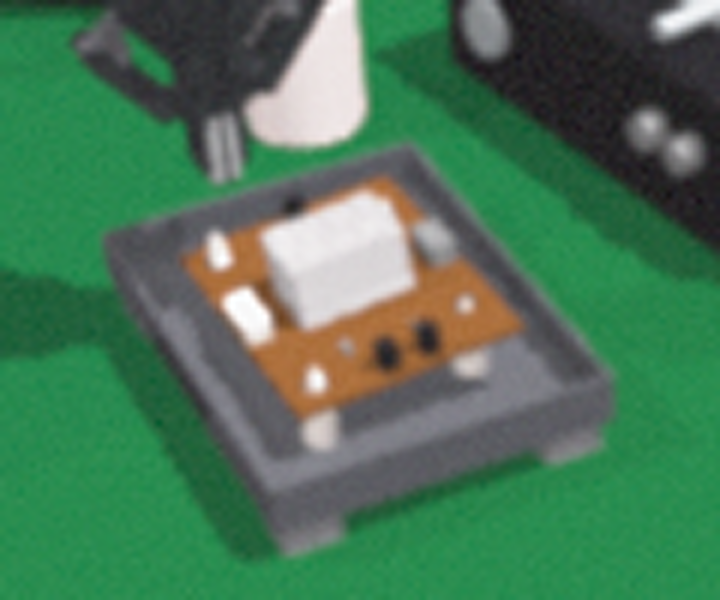

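```bash
python3 -m jog '0 0 0 0 0 -25 0;0 0 0 0 0 -34 0;0 0 0 0 0 -25 0;0 0 0 0 0 -8.4 0;0 0 0 0 10 0 0'
python3 -m jog '0 0 0 0 18 0 0;0 0 0 0 12 0 0;0 0 0 0 5 0 0;0 0 0 0 0 0 0;0 0 0 0 0 0 0'
python3 -c "
from h import *
need([.4853,.1278,.056],-9.4)"
```

```text
clock: 21.3
tcp_pos: [0.485, 0.1249, 0.0987]
orientation: [-1.567, 0.134, -0.135]
contact_force: [1.3, 0.3, -0.3]
grip_width: -0.0
clock: 21.72
tcp_pos: [0.4847, 0.1285, 0.063]
orientation: [-1.567, 0.131, -0.13]
contact_force: [0.3, 0.4, -0.5]
grip_width: 0.0003
pos [484.7 128.5  63. ] yaw -9.53 toolY [-0.001 -0.    -1.   ] turn y: -0.13
 shift in current axes [ 0.7  7.  -0.6]
 shift after turn [ 0.7  7.  -0.6] F [ 0.3  0.4 -0.5] t 21.72 w 0.0003
```

```bash
python3 -m jog '0 0 0 0 2 0 0;0 0 0 0 2 0 0;0 0 0 0 2 0 0;0 0 0 0 1 0 0;0 0 0 0 0 0 0'
python3 -m jog '0 0 0 0 1 0 0;0 0 0 0 1 0 0;0 0 0 0 1 0 0;0 0 0 0 1 0 0;0 0 0 0 0 0 0'
python3 -m jog '0 0 0 0 0.5 0 0;0 0 0 0 0.5 0 0;0 0 0 0 0.5 0 0;0 0 0 0 0.5 0 0;0 0 0 0 0 0 0'
```

```text
clock: 22.13
tcp_pos: [0.4849, 0.1276, 0.0566]
orientation: [-1.567, 0.132, -0.132]
contact_force: [0.1, -0.6, 0.5]
grip_width: 0.0
clock: 22.55
tcp_pos: [0.4851, 0.1276, 0.0527]
orientation: [-1.567, 0.131, -0.132]
contact_force: [-0.6, -0.8, 3.9]
grip_width: -0.0003
clock: 22.97
tcp_pos: [0.4851, 0.1277, 0.0509]
orientation: [-1.566, 0.131, -0.132]
contact_force: [-0.4, -0.8, 6.7]
grip_width: 0.0001
```

```bash
python3 -m jog '0 0 0 0 0.5 0 0;0 0 0 0 0.5 0 0;0 0 0 0 0.5 0 0;0 0 0 0 0.5 0 0;0 0 0 0 0 0 0'
python3 -m jog '0 0 0 0 0.5 0 0;0 0 0 0 0.5 0 0;0 0 0 0 0.5 0 0;0 0 0 0 0 0 0;0 0 0 0 0 0 0'
python3 -m jog '0 0 0 0 0.5 0 0;0 0 0 0 0.5 0 0;0 0 0 0 0.5 0 0;0 0 0 0 0 0 0;0 0 0 0 0 0 0'
```

```text
clock: 23.38
tcp_pos: [0.4852, 0.1278, 0.0492]
orientation: [-1.566, 0.131, -0.132]
contact_force: [-2.0, -0.2, 9.3]
grip_width: -0.0001
clock: 23.8
tcp_pos: [0.4852, 0.1279, 0.0479]
orientation: [-1.566, 0.131, -0.132]
contact_force: [-2.8, -0.4, 11.4]
grip_width: -0.0002
clock: 24.22
tcp_pos: [0.4853, 0.1274, 0.0461]
orientation: [-1.567, 0.131, -0.132]
contact_force: [-0.6, -1.6, 7.7]
grip_width: 0.0003
```

```bash
python3 -m jog '0 0 0 0 0.5 0 0;0 0 0 0 0.5 0 0;0 0 0 0 0.5 0 0;0 0 0 0 0 0 0;0 0 0 0 0 0 0'
python3 -m jog '0 0 0 0 -5 0 0;0 0 0 0 -15 0 0;0 0 0 0 -25 0 0;0 0 0 0 -28 0 0;0 0 0 0 0 0 0'
python3 - <<'E'
from h import *
f=grab('scene','c15');crop(f,280,170,410,275,6,'c15c');f=grab('side','s15');crop(f,180,130,300,230,6,'s15c');
need([.5870,.1920,.065],-9.4)
E
```

```text
clock: 24.63
tcp_pos: [0.4852, 0.1274, 0.0443]
orientation: [-1.567, 0.131, -0.132]
contact_force: [0.7, -0.9, 5.2]
grip_width: 0.0001
clock: 25.05
tcp_pos: [0.4873, 0.1287, 0.1214]
orientation: [-1.564, 0.127, -0.136]
contact_force: [0.6, -0.2, 0.3]
grip_width: 0.0002
pos [485.3 128.1 118.1] yaw -9.59 toolY [ 0.0019  0.001  -1.    ] turn y: -0.19
 shift in current axes [89.5 53.3 79.9]
 shift after turn [89.8 53.3 79.6] F [ 0.2  0.6 -1.1] t 25.15 w -0.0
```

View pics/c15c.png

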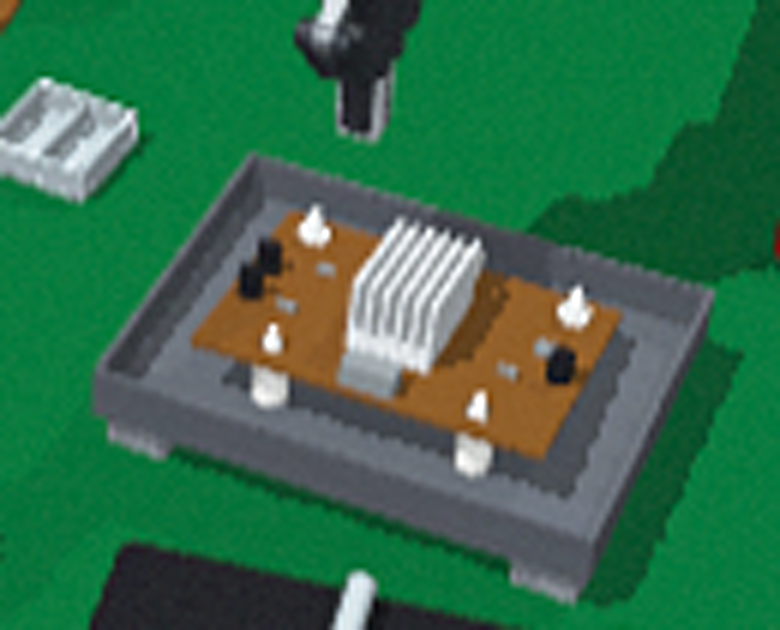

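View pics/s15c.png

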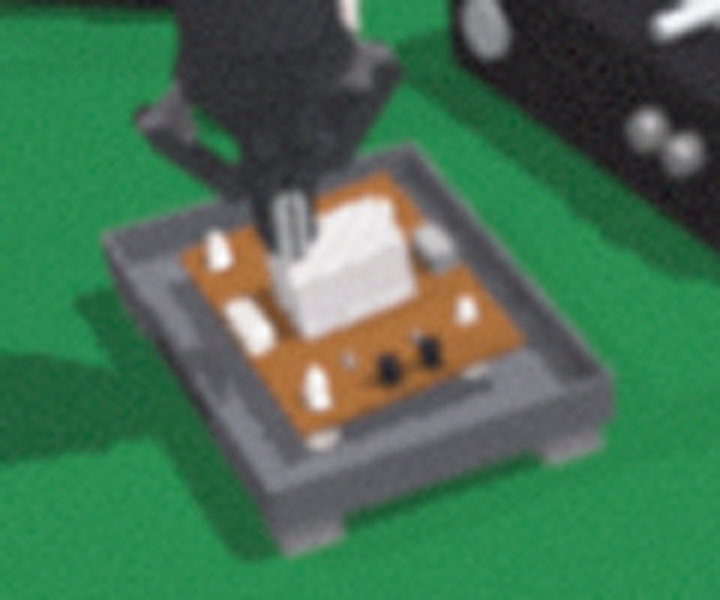

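```bash
python3 -m jog '0 -0.2 0 15 0 13 0;0 0 0 25 0 22 0;0 0 0 25 0 22 0;0 0 0 15 0 14 0;0 0 0 9.8 0 8.6 0'
python3 -m jog '0 0 0 0 0 0 0;0 0 0 0 12 0 0;0 0 0 0 16 0 0;0 0 0 0 12 0 0;0 0 0 0 5 0 0'
python3 -m jog '0 0 0 0 0 0 0;0 0 0 0 0 0 0;0 0 0 0 0 0 0;0 0 0 0 0 0 0;0 0 0 0 0 0 0'
python3 - <<'E'
from h import *
f=grab('scene','c16');crop(f,280,170,410,275,6,'c16c');
need([.5872,.1920,.056],-9.4)
E
```

```text
clock: 25.57
tcp_pos: [0.5874, 0.1932, 0.1155]
orientation: [-1.567, 0.129, -0.127]
contact_force: [-0.3, -0.3, -0.1]
grip_width: 0.0003
clock: 25.98
tcp_pos: [0.5838, 0.1899, 0.069]
orientation: [-1.57, 0.133, -0.125]
contact_force: [-1.1, 0.1, -0.4]
grip_width: -0.0006
clock: 26.4
tcp_pos: [0.587, 0.1916, 0.0729]
orientation: [-1.566, 0.128, -0.13]
contact_force: [0.4, 0.0, -0.3]
grip_width: 0.0003
pos [586.9 191.5  72.8] yaw -9.4 toolY [ 1.1e-03  5.0e-04 -1.0e+00] turn y: -0.0
 shift in current axes [ 0.2 16.8  0.5]
 shift after turn [ 0.2 16.8  0.5] F [1.2 0.6 0.1] t 26.45 w 0.0001
```

View pics/c16c.png

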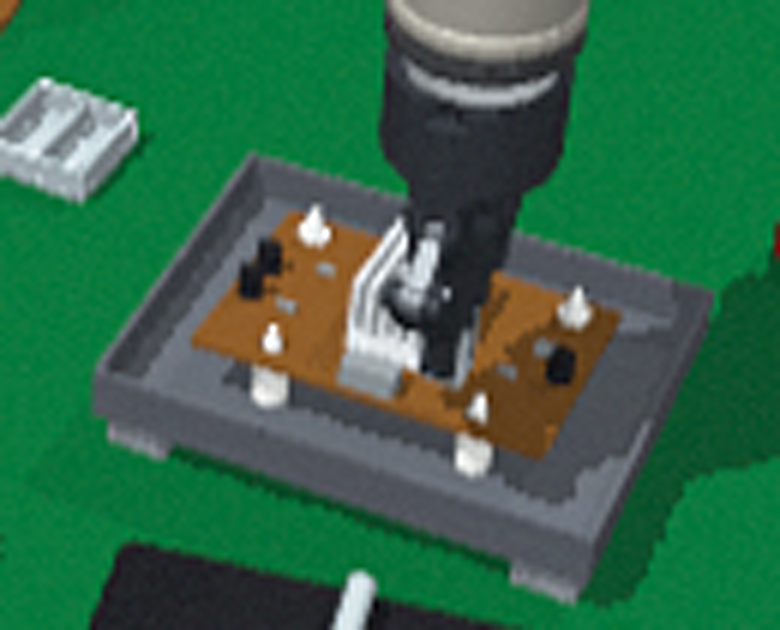

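```bash
python3 - <<'E'
from h import *
f=load('w11'); W=cloud(f); T=f["c2w"]@np.linalg.inv(f["hand_eye"]); P=(W.reshape(-1,3)-T[:3,3])@T[:3,:3]
P=P[np.isfinite(P[:,0])]*1e3; P=P[(P[:,1]<3)&(P[:,1]>-110)&(abs(P[:,2])<60)]
for y in range(0,-100,-8):
    q=P[(P[:,1]<=y+4)&(P[:,1]>y-4)]
    if len(q): print(y,len(q),"x",q[:,0].min().round(),q[:,0].max().round(),"z",q[:,2].min().round(),q[:,2].max().round())
E
```

```text
0 18 x -5.0 7.0 z 10.0 10.0
-8 343 x -12.0 15.0 z 6.0 11.0
-16 458 x -13.0 15.0 z 5.0 11.0
-24 519 x -13.0 15.0 z 6.0 11.0
-32 509 x -13.0 15.0 z -12.0 11.0
-40 880 x -27.0 29.0 z -12.0 14.0
-48 2744 x -35.0 37.0 z -13.0 14.0
-56 5366 x -41.0 43.0 z -10.0 14.0
-64 4089 x -48.0 50.0 z -10.0 17.0
-72 8659 x -54.0 56.0 z -10.0 18.0
-80 9619 x -60.0 63.0 z -9.0 18.0
-88 13904 x -61.0 64.0 z 0.0 19.0
-96 4894 x -57.0 60.0 z 10.0 21.0
```

```bash
python3 -m jog '0 0 0 1 5 -2.5 0;0 0 0 0 5 0 0;0 0 0 0 3 0 0;0 0 0 0 1 0 0;0 0 0 0 0 0 0'
python3 -m jog '0 0 0 0 1 0 0;0 0 0 0 1 0 0;0 0 0 0 1 0 0;0 0 0 0 1 0 0;0 0 0 0 0 0 0'
python3 -m jog '0 0 0 0 0.5 0 0;0 0 0 0 0.5 0 0;0 0 0 0 0.5 0 0;0 0 0 0 0.5 0 0;0 0 0 0 0 0 0'
```

```text
clock: 26.87
tcp_pos: [0.5867, 0.1886, 0.0575]
orientation: [-1.567, 0.13, -0.128]
contact_force: [0.5, -0.2, 0.1]
grip_width: -0.0002
clock: 27.28
tcp_pos: [0.5873, 0.1889, 0.0544]
orientation: [-1.567, 0.128, -0.129]
contact_force: [0.0, -0.8, 2.9]
grip_width: 0.0002
clock: 27.7
tcp_pos: [0.5874, 0.1889, 0.0526]
orientation: [-1.567, 0.128, -0.129]
contact_force: [-2.0, -0.2, 7.0]
grip_width: -0.0002
```

```bash
python3 -m jog '0 0 0 0 0.5 0 0;0 0 0 0 0.5 0 0;0 0 0 0 0.5 0 0;0 0 0 0 0.5 0 0;0 0 0 0 0 0 0'
python3 -m jog '0 0 0 0 0.5 0 0;0 0 0 0 0.5 0 0;0 0 0 0 0.5 0 0;0 0 0 0 0 0 0;0 0 0 0 0 0 0'
python3 -m jog '0 0 0 0 0.5 0 0;0 0 0 0 0.5 0 0;0 0 0 0 0 0 0;0 0 0 0 0 0 0;0 0 0 0 0 0 0'
```

```text
clock: 28.12
tcp_pos: [0.5876, 0.189, 0.051]
orientation: [-1.566, 0.128, -0.13]
contact_force: [-1.6, -0.5, 9.0]
grip_width: -0.0001
clock: 28.53
tcp_pos: [0.5876, 0.1893, 0.0499]
orientation: [-1.566, 0.128, -0.13]
contact_force: [-2.9, -0.9, 11.1]
grip_width: 0.0
clock: 28.95
tcp_pos: [0.5877, 0.1895, 0.0491]
orientation: [-1.566, 0.128, -0.13]
contact_force: [-3.5, 0.4, 13.1]
grip_width: 0.0002
```

```bash
python3 -m jog '0 0 0 0 0.5 0 0;0 0 0 0 0.5 0 0;0 0 0 0 0.5 0 0;0 0 0 0 0 0 0;0 0 0 0 0 0 0'
python3 -m jog '0 0 0 0 0.5 0 0;0 0 0 0 0.5 0 0;0 0 0 0 0 0 0;0 0 0 0 0 0 0;0 0 0 0 0 0 0'
```

```text
clock: 29.37
tcp_pos: [0.5878, 0.1895, 0.0477]
orientation: [-1.566, 0.128, -0.13]
contact_force: [-3.5, -0.3, 13.5]
grip_width: 0.0001
clock: 29.78
tcp_pos: [0.5879, 0.1895, 0.0469]
orientation: [-1.566, 0.127, -0.13]
contact_force: [-4.0, -0.5, 14.8]
grip_width: 0.0001
```

```bash
python3 -m jog '0 0 0 0 0.5 0 0;0 0 0 0 0.5 0 0;0 0 0 0 0 0 0;0 0 0 0 0 0 0;0 0 0 0 0 0 0'
python3 -m jog '0 0 0 0 0.5 0 0;0 0 0 0 0.5 0 0;0 0 0 0 0 0 0;0 0 0 0 0 0 0;0 0 0 0 0 0 0'
```

```text
clock: 30.2
tcp_pos: [0.588, 0.1894, 0.0459]
orientation: [-1.566, 0.127, -0.13]
contact_force: [-3.8, 0.1, 14.3]
grip_width: 0.0001
clock: 30.62
tcp_pos: [0.5882, 0.1888, 0.0445]
orientation: [-1.566, 0.127, -0.131]
contact_force: [-1.3, -1.0, 11.0]
grip_width: 0.0001
```

```bash
python3 -m jog '0 0 0 0 0.5 0 0;0 0 0 0 0.5 0 0;0 0 0 0 0 0 0;0 0 0 0 0 0 0;0 0 0 0 0 0 0'
python3 - <<'E'
from h import *
f=grab('scene','c17');crop(f,280,170,410,275,6,'c17c');f=grab('side','s17');crop(f,180,130,300,230,6,'s17c');grab('wrist','w17')
need([.5775,.1280,.056],-9.4)
E
```

```text
clock: 31.03
tcp_pos: [0.588, 0.1888, 0.0428]
orientation: [-1.566, 0.128, -0.13]
contact_force: [0.3, -0.7, 6.1]
grip_width: 0.0002
pos [588.  188.8  42.8] yaw -9.41 toolY [ 1.8e-03  5.0e-04 -1.0e+00] turn y: -0.01
 shift in current axes [ -0.4 -13.2 -61.7]
 shift after turn [ -0.4 -13.2 -61.7] F [ 0.4 -1.3  6. ] t 31.18 w -0.0003
```

View pics/c17c.png

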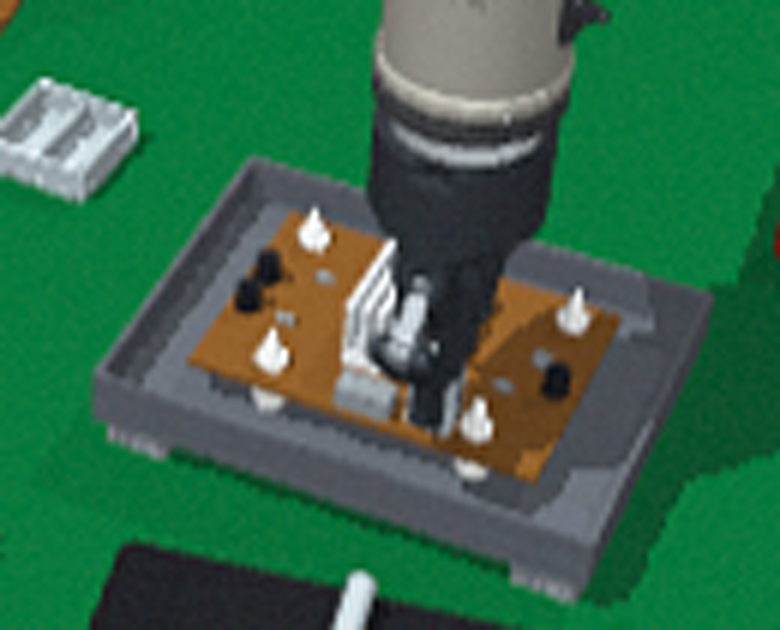

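View pics/w17.png

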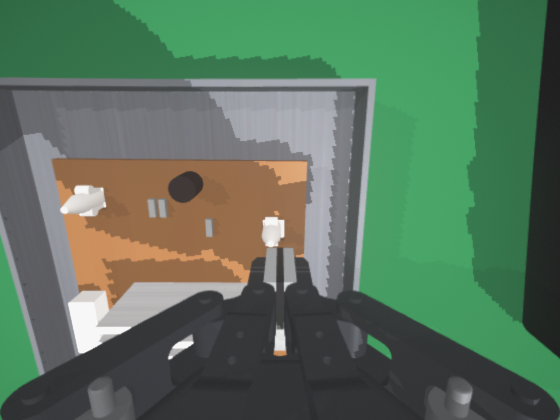

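```bash
python3 -m jog '0 0 0 0 -5 0 0;0 0 0 0 -15 0 0;0 0 0 0 -25 0 0;0 0 0 0 -20 0 0;0 0 0 0 -5 0 0'
python3 -m jog '0 0 0 0 0 0 0;0 0 0 0 0 -20 0;0 0 0 0 0 -26 0;0 0 0 0 0 -16 0;0 0 0 0 0 0 0'
python3 - <<'E'
from h import *
f=grab('scene','c18');crop(f,280,170,410,275,6,'c18c');f=grab('side','s18');crop(f,180,130,300,230,6,'s18c')
need([.5775,.1277,.056],-9.4)
E
```

```text
clock: 31.6
tcp_pos: [0.5888, 0.1894, 0.1153]
orientation: [-1.565, 0.126, -0.132]
contact_force: [0.3, 0.8, 0.2]
grip_width: -0.0002
clock: 32.02
tcp_pos: [0.5757, 0.1221, 0.1107]
orientation: [-1.57, 0.135, -0.131]
contact_force: [0.4, -0.4, -1.3]
grip_width: 0.0004
pos [576.5 126.7 111.3] yaw -9.5 toolY [-1.4e-03 -3.0e-04 -1.0e+00] turn y: -0.1
 shift in current axes [ 0.9 55.3  1.2]
 shift after turn [ 0.9 55.3  1.1] F [-0.9  0.2 -0.1] t 32.12 w -0.0002
```

View pics/c18c.png

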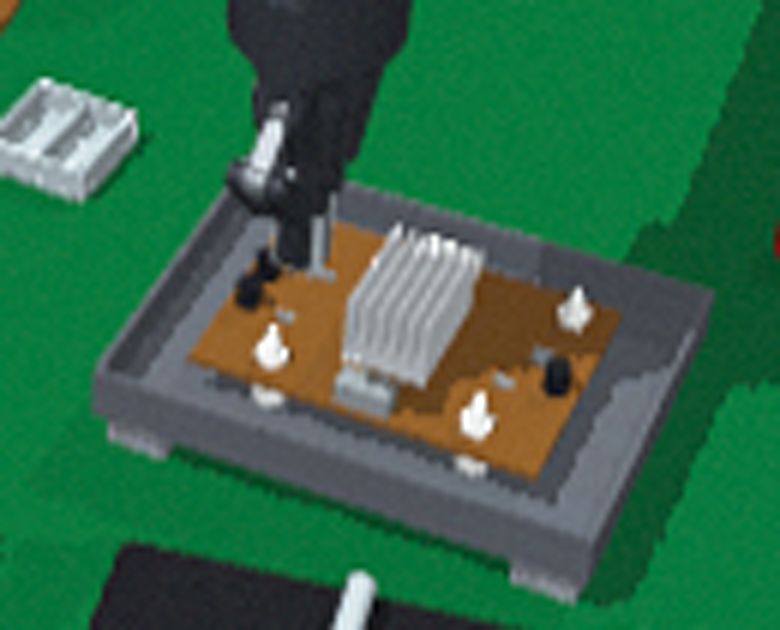

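View pics/s18c.png

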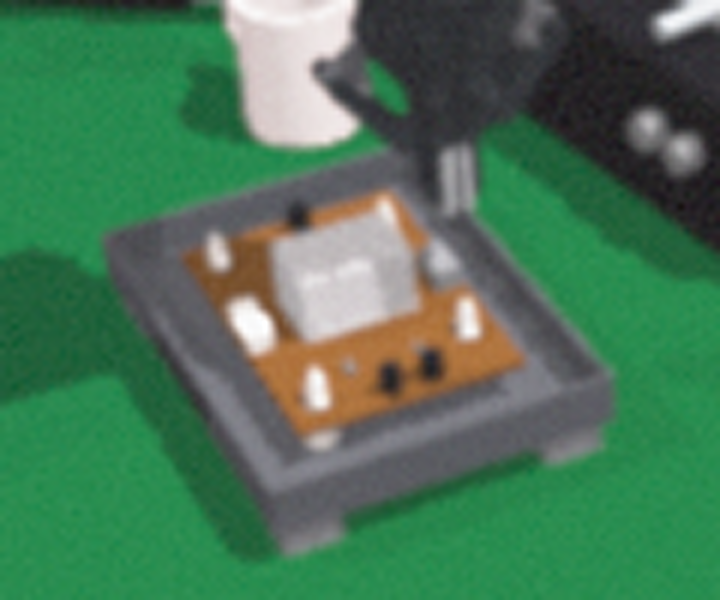

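```bash
python3 -m jog '0 0 0 0.9 15 1.1 0;0 0 0 0 25 0 0;0 0 0 0 10 0 0;0 0 0 0 3 0 0;0 0 0 0 0 0 0'
python3 -m jog '0 0 0 0 1 0 0;0 0 0 0 0 0 0;0 0 0 0 0 0 0;0 0 0 0 0 0 0;0 0 0 0 0 0 0'
python3 -c "
from h import *
need([.5775,.1277,.046],-9.4)"
```

```text
clock: 32.53
tcp_pos: [0.5773, 0.1292, 0.0581]
orientation: [-1.568, 0.13, -0.126]
contact_force: [-0.3, 0.3, 0.3]
grip_width: 0.0
clock: 32.95
tcp_pos: [0.5784, 0.1286, 0.0588]
orientation: [-1.567, 0.128, -0.13]
contact_force: [0.1, 1.2, -0.2]
grip_width: -0.0001
pos [578.4 128.6  58.8] yaw -9.41 toolY [ 1.e-03  4.e-04 -1.e+00] turn y: -0.01
 shift in current axes [-0.8 12.8 -1.1]
 shift after turn [-0.8 12.8 -1.1] F [ 0.1  1.2 -0.2] t 32.95 w -0.0001
```

```bash
python3 -m jog '0 0 0 -0.8 3 -0.8 0;0 0 0 0 3 0 0;0 0 0 0 3 0 0;0 0 0 0 1 0 0;0 0 0 0 0 0 0'
python3 -m jog '0 0 0 0 1 0 0;0 0 0 0 1 0 0;0 0 0 0 1 0 0;0 0 0 0 0 0 0;0 0 0 0 0 0 0'
```

```text
clock: 33.37
tcp_pos: [0.5768, 0.1278, 0.0476]
orientation: [-1.567, 0.13, -0.128]
contact_force: [-0.5, 0.0, 0.5]
grip_width: 0.0003
clock: 33.78
tcp_pos: [0.5771, 0.1279, 0.0451]
orientation: [-1.567, 0.129, -0.129]
contact_force: [-0.0, 0.1, 0.9]
grip_width: 0.0003
```

```bash
python3 -m jog '0 0 0 0 0.5 0 0;0 0 0 0 0.5 0 0;0 0 0 0 0.5 0 0;0 0 0 0 0.5 0 0;0 0 0 0 0 0 0'
python3 -m jog '0 0 0 0 0.5 0 0;0 0 0 0 0.5 0 0;0 0 0 0 0 0 0;0 0 0 0 0 0 0;0 0 0 0 0 0 0'
```

```text
clock: 34.2
tcp_pos: [0.5772, 0.1279, 0.0433]
orientation: [-1.567, 0.129, -0.129]
contact_force: [-1.8, 0.0, 4.4]
grip_width: -0.0001
clock: 34.62
tcp_pos: [0.5772, 0.1279, 0.0425]
orientation: [-1.567, 0.129, -0.129]
contact_force: [-2.1, -0.7, 5.6]
grip_width: -0.0001
```

```bash
python3 -m jog '0 0 0 0 0.5 0 0;0 0 0 0 0.5 0 0;0 0 0 0 0.5 0 0;0 0 0 0 0.5 0 0;0 0 0 0 0 0 0'
python3 -m jog '0 0 0 0 0.5 0 0;0 0 0 0 0.5 0 0;0 0 0 0 0.5 0 0;0 0 0 0 0.5 0 0;0 0 0 0 0 0 0'
```

```text
clock: 35.03
tcp_pos: [0.5772, 0.1279, 0.0408]
orientation: [-1.567, 0.129, -0.129]
contact_force: [-3.5, -0.6, 9.9]
grip_width: -0.0003
clock: 35.45
tcp_pos: [0.5773, 0.1279, 0.0393]
orientation: [-1.567, 0.129, -0.129]
contact_force: [-3.3, -1.4, 13.2]
grip_width: -0.0003
```

```bash
python3 -m jog '0 0 0 0 -6 0 0;0 0 0 0 -15 0 0;0 0 0 0 -25 0 0;0 0 0 0 -30 0 0;0 0 0 0 -35 -5 0'
python3 -m jog '0 0 0 -9 -25 -30 0;0 0 0 -9 -10 -35 0;0 0 0 -9 0 -35 0;0 0 0 -9 0 -10 0;0 0 0 0 0 0 0'
python3 -m jog '0 0 0 0 0 0 0;0 0 0 0 0 0 0;0 0 0 0 0 0 0;0 0 0 0 0 0 0;0 0 0 0 0 0 0'
python3 - <<'E'
from h import *
f=grab('wrist','w19');f=grab('scene','c19');f=grab('side','s19');crop(f,180,130,300,230,6,'s19c')
need([.5775,.1277,.056],-9.4)
E
```

```text
clock: 35.87
tcp_pos: [0.5752, 0.1238, 0.1488]
orientation: [-1.567, 0.13, -0.125]
contact_force: [0.8, 0.2, -0.2]
grip_width: -0.0002
clock: 36.28
tcp_pos: [0.5206, 0.0165, 0.1841]
orientation: [-1.568, 0.134, -0.132]
contact_force: [-0.2, -0.1, -0.7]
grip_width: 0.0004
clock: 36.7
tcp_pos: [0.5231, 0.0213, 0.1838]
orientation: [-1.567, 0.128, -0.127]
contact_force: [0.1, 0.9, 0.4]
grip_width: -0.0
pos [523.   20.7 184. ] yaw -9.37 toolY [-2.e-04  0.e+00 -1.e+00] turn y: 0.03
 shift in current axes [ 36.4 128.  114.4]
 shift after turn [ 36.4 128.  114.5] F [ 1.2 -0.4  0.1] t 36.85 w 0.0001
```

View pics/w19.png

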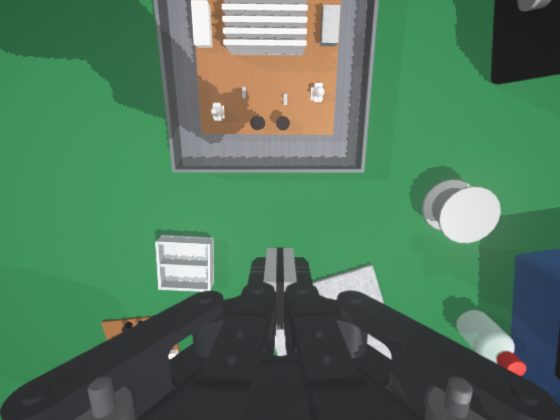

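View pics/c19.png

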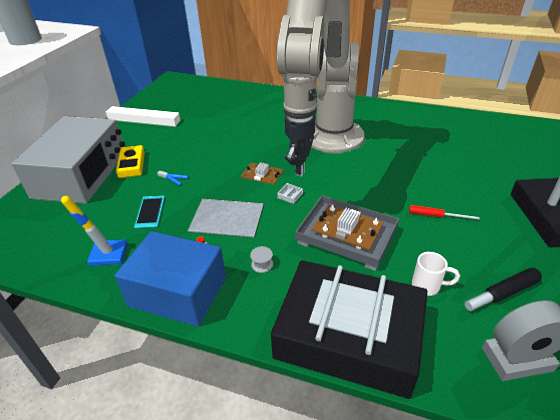

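```bash
python3 -m jog '0 0 0 0 -15 15 0;0 0 0 0 -20 20 0;0 0 0 0 -20 20 0;0 0 0 0 -5 15 0;0 0 0 0 0 0 0'
python3 -m jog '0 0 0 0 0 0 0;0 0 0 0 0 0 0;0 0 0 0 0 0 0;0 0 0 0 0 0 0;0 0 0 0 0 0 0'
python3 - <<'E'
from h import *
f=grab('wrist','w20');crop(f,150,0,400,200,3.2,'w20c')
W=cloud(f).reshape(-1,3);W=W[np.isfinite(W[:,0])]
t=np.array([.5362,.1660]);th=np.radians(-9.4);c,s=np.cos(th),np.sin(th)
L=(W[:,:2]-t)@np.array([[c,-s],[s,c]])*1e3
for n,(x,y) in enumerate([(-44,46),(-44,-46),(44,33),(44,-33)],1):
    m=(abs(L[:,0]-x)<8)&(abs(L[:,1]-y)<7); print(n,m.sum(),np.median(W[m,2])*1e3)
for n,(x,y) in enumerate([(-88.5,60),(-88.5,-60),(88.5,60),(88.5,-60)],1):
    m=(abs(L[:,0]-x)<3)&(abs(L[:,1]-y)<20); print("wall",n,m.sum(),np.percentile(W[m,2],75)*1e3)
m=(abs(L[:,0])<80)&(L[:,1]<-95)&(L[:,1]>-110);print("floor",np.median(W[m,2]))
m=(abs(L[:,0]-75)<5)&(abs(L[:,1])<60);print("floor far",np.median(W[m,2]));m=(abs(L[:,0]+75)<5)&(abs(L[:,1])<60);print("floor near",np.median(W[m,2]))
E
```

```text
clock: 37.27
tcp_pos: [0.5356, 0.0938, 0.2461]
orientation: [-1.564, 0.122, -0.128]
contact_force: [-0.5, 0.7, -0.1]
grip_width: 0.0002
clock: 37.68
tcp_pos: [0.534, 0.0884, 0.2437]
orientation: [-1.567, 0.131, -0.129]
contact_force: [0.2, -0.2, -0.2]
grip_width: -0.0005
1 232 43.76884387079705
2 173 43.8937505326264
3 208 43.98021820989287
4 178 43.82249506617028
wall 1 474 45.39566904776869
wall 2 315 45.207847127397336
wall 3 400 45.3375111872782
wall 4 280 45.343745537925095
floor 0.021823034484484277
floor far 0.021818992241502716
floor near 0.022035813333171894
```

View pics/w20c.png

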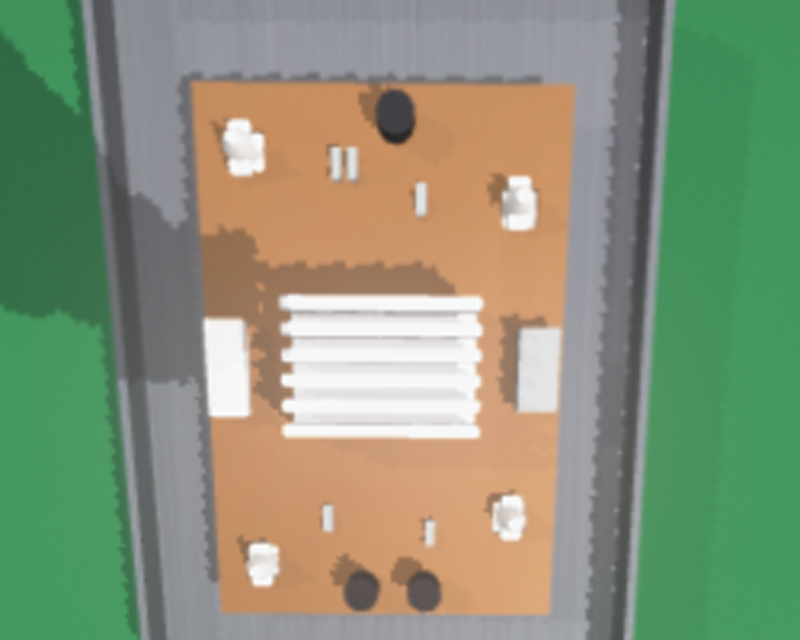

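```bash
python3 -c "
from h import *
print(r.hand_in(), r.get_obs()['clock'])"
```

```text
the job is handed in; nothing more can be done
the job is handed in; nothing more can be done
```

The larger board is in the housing with all four standoffs clicked, and the job was handed in at about 38 s. I lifted it off its foam pad by the heatsink, lowered it over the four pins, then released it. With the fingers shut I pressed beside holes 1, 2, 3 and 4 in that order.

- **Clicks:** Holes 1, 2 and 3 clicked at highest readings of about 12, 11 and 15 N. Hole 4 went in together with hole 3. I still pressed beside it, up to about 13 N, and the force rose steadily with no further click. Force was only read at the end of each short move, so a brief peak could have been a little higher, but nothing came near 30 N.
- **Seating:** The last wrist picture shows the barbs out over the board at all four holes. The depth image puts the board beside the four holes at 43.8 to 44.0 mm, so it is level to about 0.2 mm. It lies about 1.5 mm below the housing rim, where full seating should be 2 mm, a gap within the calibration error.
- **Tilt:** Between the first and last clicks the board leaned several degrees, an estimate from the geometry rather than a measurement, because one side clicks before the other.
- **Other objects:** They look to be where they were in the scene pictures, which I compared by eye only. The arm ended clear of everything.

No check failed.

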